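# Clamp up the cherry plaques in the screw press

### The job

Get the cherry plaques ready to press: lay every plaque on the table flat in the press sled's cavity, one on another, then free the pressing board that is jammed askew under the rims of the grey crate by twisting it square, lift it out and lay it, grip upward, squarely on top of the plaques. Push the sled fully home under the screw, then turn the knob clockwise until the pad just touches the board's grip, and give it a quarter turn more - never much more, or the veneer is crushed. Leave the bishop, the little oak tree and the glass tumbler standing where they are.

Things in the scene. Friction and masses are not known exactly. Their poses are not given: they have to be found in the camera images.
- plaque1_mid (a point): centre of a flat cherry plaque, 60 mm (its x) by 100 mm (its y) by 8 mm (its z), both faces alike, about 40 g; lies loose on the table at the start. Two to four such plaques are present; absent ones read None
- plaque2_mid (a point): centre of a flat cherry plaque, 60 mm (its x) by 100 mm (its y) by 8 mm (its z), both faces alike, about 40 g; lies loose on the table at the start. Two to four such plaques are present; absent ones read None
- plaque3_mid (a point): centre of a flat cherry plaque, 60 mm (its x) by 100 mm (its y) by 8 mm (its z), both faces alike, about 40 g; lies loose on the table at the start. Two to four such plaques are present; absent ones read None
- plaque4_mid (a point): centre of a flat cherry plaque, 60 mm (its x) by 100 mm (its y) by 8 mm (its z), both faces alike, about 40 g; lies loose on the table at the start. Two to four such plaques are present; absent ones read None
- board_grip (a point): centre of the grip bar of the pressing board. The board is plywood, 60 mm (its x) by 100 mm (its y) by 12 mm, with one upright grip bar along its y on its top face: 16 mm thick (x), 54 mm long (y), 28 mm tall. This point is 26 mm above the board's underside and 14 mm below the bar's top; z points up through the bar. About 90 g. At the start it lies flat on the floor of the crate, turned some 30 to 40 degrees from the crate's long way, with its corners under the crate's rims
- crate: fixed grey plastic crate, origin under its centre, 124 mm (its x) by 140 mm (its y), 30 mm tall, floor 5 mm thick, walls 5 mm. Along its two y sides stiff rims turn inward (underside 26 mm, top 30 mm above the table), leaving an opening 80 mm wide (x) by 130 mm long (y); below the rims it is 114 mm wide. The board comes out only when its y lies within about 10 degrees of the crate's y
- die (a point): centre of the floor of the sled's cavity, 20 mm above the table; x across the sled, y along it (away from the press), z up. The cavity is 64 mm (x) by 104 mm (y), formed by four corner guides 40 mm tall; its middle is open over 64 mm at both x sides and over 36 mm at both ends, for fingers. It fits the plaques and the board, with their y along its y. The sled plate beside the plaques is 84 mm wide
- sled (a joint): how far the sled is pushed along its own -y towards the press: 0 fully out (for loading), 0.17 m fully home against its stop, with the die's centre under the screw; drags with about 2 N
- sled_handle (a point): middle of the upper part of the sled's black upright handle, on the side away from the press: 30 mm (x) by 14 mm (y), top 15 mm above this point and 68 mm above the table, bottom 35 mm below this point
- knob (a joint): angle of the press's knob in rad; grows as it turns clockwise seen from above, 0 to 11 (starts 0 to 1.2); it turns with about 0.1 N m and stays where left. The screw lowers the pad 24 mm per full turn; the knob itself does not rise or fall
- knob_grip (a point): centre of the black bar of the knob on top of the press, on the screw's vertical axis: bar 70 mm long (x, turning with it), 16 mm thick (y), 32 mm tall; its top is 16 mm above this point; the round hub and press beam begin 16 mm below it. The grey press arch below is 184 mm wide (across the sled) by 50 mm and its top is 180 mm above the table; two columns stand at its ends
- pad (a joint): how far the screw's sprung pad is pressed up into its holder, m: 0 until it touches something, then 6 mm per quarter turn of the knob past touching, at most 14 mm (about 1.5 N per mm, 1.5 N to start)
- pad_face (a point): centre of the underside of the round rubber pad, 44 mm across, on the screw's axis; 104 mm above the table when joint knob is 0 and lower by 24 mm for each turn
- bishop: boxwood chess bishop, 98 mm tall, 42 mm across, origin at its foot; leave alone
- tree: resin model oak tree, about 140 mm tall, 72 mm across, origin at its foot; leave alone
- tumbler: glass tumbler, 95 mm tall, 72 mm across, origin at its foot; leave alone
- sander: cork sanding block 70 x 40 x 28 mm lying among the plaques, origin under its centre; not part of the job
Mind the look-alikes: they are no part of the job. Leave any yellow look-alike of the part that bears plaque1_mid alone. Leave any purple look-alike of the part that bears board_grip alone.

How it is judged:
By the outcome, as a careful person would: the job done as asked, in the order asked, and still so for the second after the job is handed in, with the robot touching nothing.
Of plaque1, plaque2, plaque3, plaque4 only 2 to 4 are there at a start; the rules pass over those that are not, and their reading is None.
At some moment in a run one of plaque1, plaque2, plaque3, plaque4 may be knocked a few centimetres aside while the robot is not near it.
Once in a run the grip may slacken for a moment while it holds something.
It also fails if it takes over 200 s, if anything falls off the work surface, if the arm or the gripper's body presses on something with over 40 N, if the wrist force passes 120 N, or if a joint passes its speed limit or range.

### The arm

A 6-joint arm with a two-finger parallel gripper is mounted at the origin on the work surface. World frame = base frame: x ahead of the robot, y to its left, z up, the work surface at z = 0. Lengths are in m, angles in rad, forces in N, time in s.
With the tool pointing down it reaches from about 0.375 to 0.975 m from the base axis. Payload 3.8 kg.
Tool frame: the origin (TCP) lies on the centre line of the jaws, within the pads' length; the fingertips stand 22 mm ahead of it and the grasp point (between the pads) lies 3 mm ahead of it (r.tcp_to_tips is the distance from the TCP to the fingertips, in m); z points along the fingers, y is the line along which they close (so a half turn about z gives the same grasp; the last joint's range is limited). The gripper opens to 85 mm and grips with 20 to 120 N. Pads are 22 mm wide; open, the fingers measure 114 mm over their backs; the gripper's body (76 mm by 85 mm) begins 54 mm behind the grasp point. The pads swing forward as they close: fully open they stand 13 mm farther back than shut.
Start: joints at [1.065, 0.264, 1.604, -0, 1.274, -0.037], TCP at [0.305, 0.602, 0.253] pointing down, gripper open.
Joint ranges: [-2.63, 2.63], [-0.94, 2.18], [0.31, 2.57], [-1.31, 4.45], [0, 2.66], [-2.55, 2.55]. Speed limits (rad/s): [2.57, 2.57, 3.14, 3.14, 3.14, 3.14].

### API

Orientations are given as a 3x3 rotation matrix whose columns are the frame's x, y, z axes.
In Python, from cell import r, optics gives the robot as it stands.
- The arm moves only by the tool step_arm, never from a script. Its argument "increments" is a list of rows, each an object of numbers: "dx", "dy", "dz": the shift along the world's x, y, z in m; "roll": the turn about the world's z in degrees; "claw": the opening, from 0 (shut) to 1 (fully open). In form: [{"dx": .., "dy": .., "dz": .., "roll": .., "claw": ..}, ...]. A call has 1 to 20 rows; each row shifts and turns the commanded pose from where the row before left it; what a row does not reach is not made up. A row lasts 1/10 s, in which the tool goes at most 50 mm and 8.59 degrees, less where a joint would pass 70% of its speed; a pose out of reach is approached as far as the arm can. A call is refused whole if a number of a shift passes 0.05 or a number of a turn 8.59, either way. A call with a gripper value outside its range is refused whole. The fingers move at their own pace and stop on an object; "newtons" is the grip in N (left out, the last holds). Time passes only in rows, so rows that do not move let the fingers close. It gives the time, the measured TCP pose, the force, the opening and the grip force at its end, in the units of the state.
- r.state(): the state, without advancing time (a new reading comes with each control period).
- optics.get_image(name): name is "scene" or "top" or "wrist"; returns a dict with "image" (420x560x3 uint8, blue, green, red), "fx", "fy", "cx", "cy" (pixels), "R" (3x3) and "t" (3): a world point X has camera coordinates R X + t. Camera axes: x right, y down, z forward; pixel columns grow to the right and rows downward; lengths in m; the calibration is good to about 2 mm. A picture is of the moment at which its call begins. There is no depth.
- r.finish_job(): hands the job in; it is judged then, once.
The state is a dict: "time": time; "joint_pos": joint angles; "qd": joint speeds; "tau": joint torques, N m; "tool_pos": TCP position; "tcp_rot": TCP orientation; "contact_force": force on the tool from outside, world axes, zero at the start; "torque": the same for the moment, N m; "width": finger opening in m; "finger_force": force on a finger pad.
Only numpy, scipy, OpenCV 4.12 (cv2) and the standard library are available. Lean on these libraries where they do the work, as an engineer would, in place of code of your own. Each camera call takes 0.05 s, during which the arm holds its last target. There are 200 camera calls.

## Working session

There is one attempt and no reset: what is moved stays moved. The work goes in short steps, Python scripts to look and compute and a tool call to move; the robot and the scene stay as the last step left them, time stands still between calls to the robot, and variables do not carry over. Pictures are saved under pics/ and viewed, at most 14 in all, crops included, and the job is handed in when it is done.

Besides the shell and the picture viewer there is one more tool, called after "Request:" as name([rows], argument=value, ...), one row to a line, values as JSON. step_arm: Moves the arm, as the interface text tells. Its arguments: {"type":"object","properties":{"increments":{"type":"array","items":{"type":"object","properties":{"dx":{"type":"number"},"dy":{"type":"number"},"dz":{"type":"number"},"roll":{"type":"number"},"claw":{"type":"number"}}}},"newtons":{"type":"number"}},"required":["increments"]}

```bash
ls; mkdir -p pics
cat > h.py <<'E'
import numpy as np, cv2
from cell import r, optics
def ray(c,u,v):
    d=np.array([(u-c["cx"])/c["fx"],(v-c["cy"])/c["fy"],1.]); R=np.array(c["R"]);t=np.array(c["t"])
    return -R.T@t, R.T@d
def onz(c,u,v,z):
    o,d=ray(c,u,v); return o+d*(z-o[2])/d[2]
def pix(c,X):
    p=np.array(c["R"])@np.array(X)+np.array(c["t"]); return c["fx"]*p[0]/p[2]+c["cx"],c["fy"]*p[1]/p[2]+c["cy"]
def two(c1,p1,c2,p2):
    o1,d1=ray(c1,*p1);o2,d2=ray(c2,*p2)
    s=np.linalg.lstsq(np.c_[d1,-d2],o2-o1,rcond=None)[0]
    a=o1+s[0]*d1;b=o2+s[1]*d2; return (a+b)/2,np.linalg.norm(a-b)
E
python3 - <<'E'
from h import *
for n in ("top","scene"):
    c=optics.get_image(n); cv2.imwrite(f"pics/{n}0.png",c["image"])
    print(n,c["fx"],c["cx"],c["cy"],ray(c,c["cx"],c["cy"]))
print(r.state())
E
```

```text
pics
top 452.0176972700273 284.20332925145595 204.97145179192847 (array([ 4.28019820e-01, -1.19014276e-03,  1.42850046e+00]), array([ 0.06023958, -0.00871206, -0.99814593]))
scene 531.0976927387966 276.295661019247 220.64075347452106 (array([1.00833799, 0.7531775 , 1.09773565]), array([-0.35450913, -0.5796122 , -0.73373904]))
{'time': 0.1, 'joint_pos': array([ 1.06512193e+00,  2.64657474e-01,  1.60526551e+00,  1.90302233e-05,
        1.27374342e+00, -3.68965988e-02]), 'qd': array([-0.00086333, -0.00016467, -0.0024311 ,  0.00021495, -0.00069235,
       -0.00038903]), 'tau': array([ 4.46604663e-04, -5.16706467e+01, -3.68591094e+01,  1.19718570e-04,
        6.34144453e-03,  2.59814740e-06]), 'tool_pos': array([0.30464552, 0.60162247, 0.25208505]), 'tcp_rot': array([[-8.92118568e-01,  4.51800199e-01, -1.02043822e-03],
       [ 4.51801341e-01,  8.92116746e-01, -1.80540051e-03],
       [ 9.46697161e-05, -2.07166668e-03, -9.99997850e-01]]), 'contact_force': array([-0.76726993,  0.65249117, -0.35722563]), 'torque': array([ 0.0143337 , -0.00226881,  0.05988817]), 'finger_force': 0.0, 'width': 0.08546147634517745}
```

View pics/top0.png

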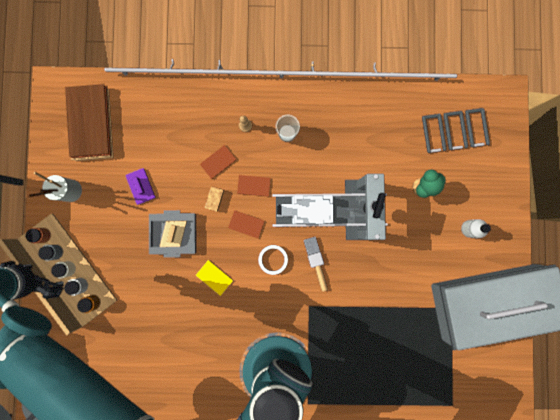

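View pics/scene0.png

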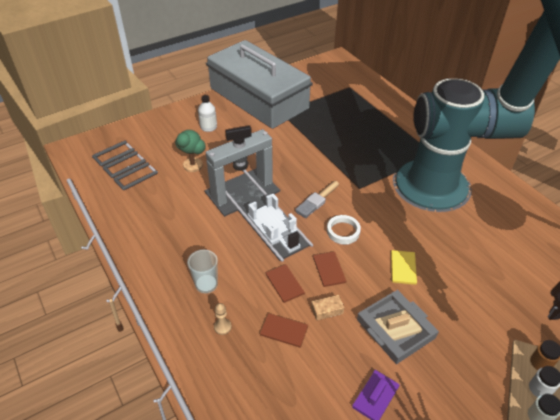

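Top view: three cherry plaques at (218,161), (254,185) and (247,224); yellow look-alike at (214,278), purple board look-alike at (140,186). The tan board is in the crate at (172,234), the sander at (214,199), the sled cavity near (307,208) and the press knob at (379,206).

```bash
cat >> h.py <<'E'
def plaques(c,z=0.008,rng=(150,1200)):
    im=c["image"]; lab=cv2.cvtColor(im,cv2.COLOR_BGR2HSV)
    m=((lab[...,0]<=9)|(lab[...,0]>=174))&(lab[...,1]>130)&(lab[...,2]>50)
    m=cv2.morphologyEx(m.astype(np.uint8)*255,cv2.MORPH_OPEN,np.ones((3,3)))
    out=[]
    for k in cv2.findContours(m,0,2)[0]:
        if cv2.contourArea(k)<rng[0]: continue
        P=np.array([onz(c,*p[0],z)[:2] for p in k],np.float32)
        (a,b),(w,h),_=R=cv2.minAreaRect(P); B=cv2.boxPoints(R)
        e=B[1]-B[0];f=B[2]-B[1]; l=e if np.linalg.norm(e)>np.linalg.norm(f) else f
        out.append((round(a,4),round(b,4),round(max(w,h),3),round(min(w,h),3),round(float(np.degrees(np.arctan2(l[1],l[0]))%180),1),cv2.minAreaRect(k)[0]))
    return out,m
E
python3 - <<'E'
from h import *
for n in("top","scene"):
    c=optics.get_image(n)
    for q in plaques(c)[0]:
        if q[2]<.15: print(n,q)
c=optics.get_image("top")
for (u,v) in [(218,161),(254,185),(247,224),(120,100),(300,250)]: print(cv2.cvtColor(c["image"],cv2.COLOR_BGR2HSV)[v,u])
a=cv2.resize(c["image"][130:280,120:400],None,fx=2.85,fy=2.85,interpolation=2)
cv2.imwrite("pics/crop1.png",a)
for n,l,z in[("guideW",(307,208),.06),("knob",(379,206),.196),("crate",(172,234),.03),("grip",(173,233),.05)]: print(n,onz(c,*l,z))
E
```

```text
top (0.4527, 0.1053, 0.097, 0.056, 72.4, (246.04998779296875, 223.85000610351562))
top (0.574, 0.0842, 0.097, 0.055, 86.3, (253.4634246826172, 185.4570770263672))
top (0.6484, 0.1979, 0.097, 0.059, 130.7, (217.92327880859375, 161.517333984375))
scene (0.649, 0.1986, 0.1, 0.062, 129.4, (283.302734375, 329.5162048339844))
scene (0.575, 0.0836, 0.103, 0.06, 85.8, (284.5594177246094, 282.5940856933594))
scene (0.4533, 0.1059, 0.103, 0.06, 71.8, (329.0548095703125, 268.4794921875))
[  9 177 171]
[  9 175 175]
[  9 169 175]
[ 12 171 158]
[ 13 170 189]
guideW [ 0.50243217 -0.08241287  0.06      ]
knob [ 0.50342461 -0.27141715  0.196     ]
crate [0.41773154 0.33093774 0.03      ]
grip [0.42095131 0.32324675 0.05      ]
```

View pics/crop1.png

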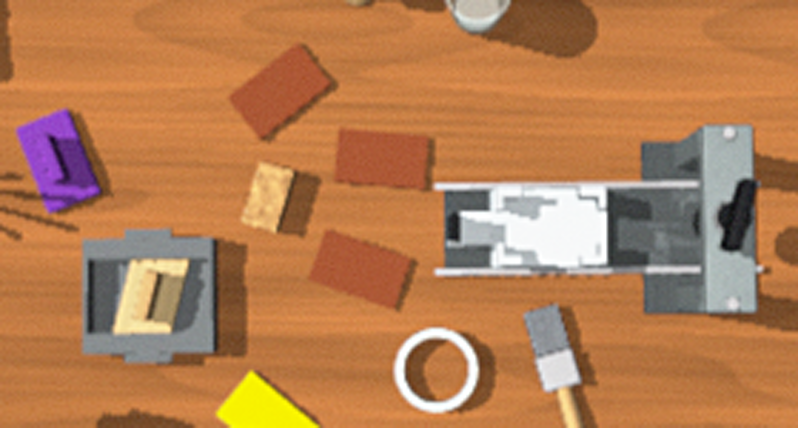

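The detections in the two views agree within 1 mm and the sizes match 100x60. In the crop the three red-brown plaques are at (283,90), (383,158) and (362,268). The yellow and purple look-alikes are clearly different. The board in the crate is the tan one. I'm moving over the sled for a closer view.

Request:
step_arm([
  {"dx":0.014,"dy":-0.0485,"dz":0.007,"roll":-4.5},
  {"dx":0.014,"dy":-0.0485,"dz":0.007,"roll":-4.5},
  {"dx":0.014,"dy":-0.0485,"dz":0.007,"roll":-4.5},
  {"dx":0.014,"dy":-0.0485,"dz":0.007,"roll":-4.5},
  {"dx":0.014,"dy":-0.0485,"dz":0.007,"roll":-4.5},
  {"dx":0.014,"dy":-0.0485,"dz":0.007,"roll":-4.5},
  {"dx":0.014,"dy":-0.0485,"dz":0.007,"roll":-4.5},
  {"dx":0.014,"dy":-0.0485,"dz":0.007,"roll":-4.5},
  {"dx":0.014,"dy":-0.0485,"dz":0.007,"roll":-4.5},
  {"dx":0.014,"dy":-0.0485,"dz":0.007,"roll":-4.5},
  {"dx":0.014,"dy":-0.0485,"dz":0.007,"roll":-4.5},
  {"dx":0.014,"dy":-0.0485,"dz":0.007,"roll":-4.5},
  {"dx":0.014,"dy":-0.0485,"dz":0.007,"roll":-4.5},
  {"dx":0.014,"dy":-0.0485,"dz":0.007,"roll":-4.5},
  {},
  {},
])

```text
invalid input
```

Run:
```python
from h import *
s=r.state();print(s["tool_pos"],s["tcp_rot"],r.tcp_to_tips)
c=optics.get_image("wrist");o,d=ray(c,c["cx"],c["cy"]);print(o,d,c["fx"],c["R"])
np.save("w1.npy",c,allow_pickle=True)
cv2.imwrite("pics/w1.png",cv2.resize(c["image"],(800,600)))
```

```text
[0.30481034 0.60189569 0.2526216 ] [[-8.92121328e-01  4.51795564e-01 -5.51595207e-04]
 [ 4.51795898e-01  8.92120793e-01 -9.77908643e-04]
 [ 5.02747664e-05 -1.12162161e-03 -9.99999370e-01]] 0.022
[0.23653024 0.63722496 0.37292407] [ 0.26667199 -0.13622123 -0.95411206] 304.3764729313086 [[ 0.45166458  0.89218709 -0.00114089]
 [ 0.85140188 -0.43063438  0.29944761]
 [ 0.26667199 -0.13622123 -0.95411206]]
```

View pics/w1.png

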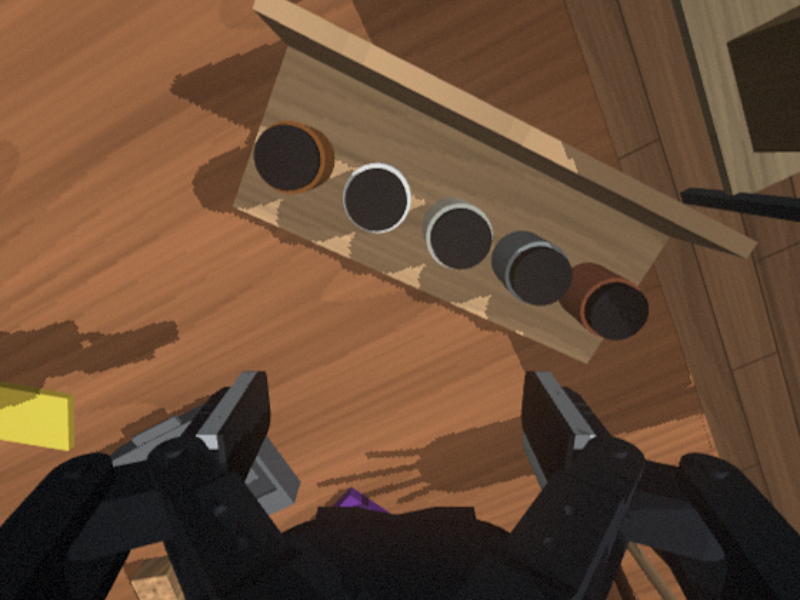

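The picture shows only the paint rack and part of the crate, because the move was refused. I'm resending it with all fields filled in.

Request:
step_arm([
  {"dx":0.014,"dy":-0.0485,"dz":0.007,"roll":-4.5,"claw":1},
  {"dx":0.014,"dy":-0.0485,"dz":0.007,"roll":-4.5,"claw":1},
  {"dx":0.014,"dy":-0.0485,"dz":0.007,"roll":-4.5,"claw":1},
  {"dx":0.014,"dy":-0.0485,"dz":0.007,"roll":-4.5,"claw":1},
  {"dx":0.014,"dy":-0.0485,"dz":0.007,"roll":-4.5,"claw":1},
  {"dx":0.014,"dy":-0.0485,"dz":0.007,"roll":-4.5,"claw":1},
  {"dx":0.014,"dy":-0.0485,"dz":0.007,"roll":-4.5,"claw":1},
  {"dx":0.014,"dy":-0.0485,"dz":0.007,"roll":-4.5,"claw":1},
  {"dx":0.014,"dy":-0.0485,"dz":0.007,"roll":-4.5,"claw":1},
  {"dx":0.014,"dy":-0.0485,"dz":0.007,"roll":-4.5,"claw":1},
  {"dx":0.014,"dy":-0.0485,"dz":0.007,"roll":-4.5,"claw":1},
  {"dx":0.014,"dy":-0.0485,"dz":0.007,"roll":-4.5,"claw":1},
  {"dx":0.014,"dy":-0.0485,"dz":0.007,"roll":-4.5,"claw":1},
  {"dx":0.014,"dy":-0.0485,"dz":0.007,"roll":-4.5,"claw":1},
  {"dx":0,"dy":0,"dz":0,"roll":0,"claw":1},
  {"dx":0,"dy":0,"dz":0,"roll":0,"claw":1},
], newtons=40)

```text
time: 1.9
tool_pos: [0.4973, -0.065, 0.3494]
tcp_rot: [[0.0, 1.0, -0.0], [1.0, -0.0, 0.001], [0.001, -0.0, -1.0]]
contact_force: [0.1, 0.9, -0.0]
width: 0.0855
finger_force: 0.0
```

Run:
```python
from h import *
c=optics.get_image("wrist")
np.save("w1.npy",c,allow_pickle=True)
cv2.imwrite("pics/w2.png",cv2.resize(c["image"],(800,600),interpolation=cv2.INTER_CUBIC))
```

```text
(no output)
```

View pics/w2.png

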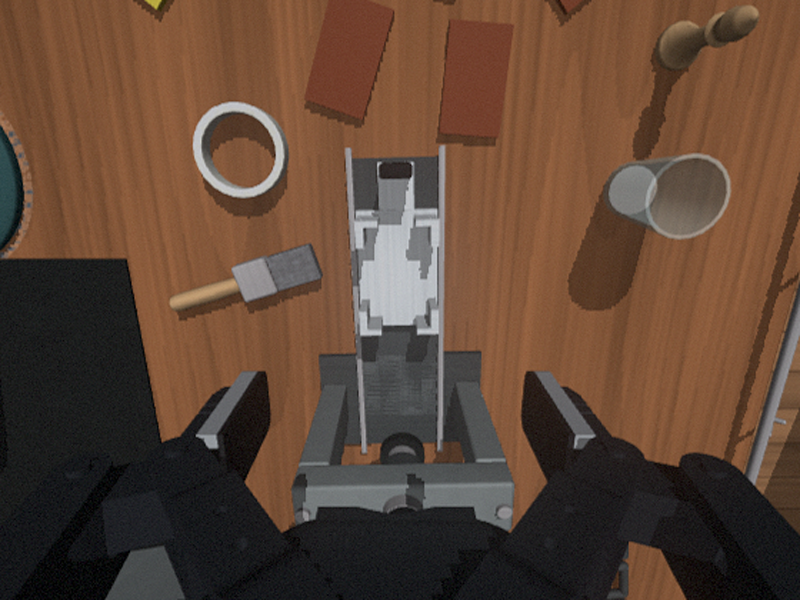

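The wrist view shows the sled at (397,160–335): handle top at (395,170), white guides between y=212 and y=332, rails on both sides and the arch at y≈490. The image is enlarged for exact guide corners.

Run:
```python
from h import *
c=np.load("w1.npy",allow_pickle=True).item()
a=c["image"][105:240,240:320]; cv2.imwrite("pics/w2c.png",cv2.resize(a,None,fx=4.4,fy=4.4,interpolation=cv2.INTER_CUBIC))
```

```text
(no output)
```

View pics/w2c.png

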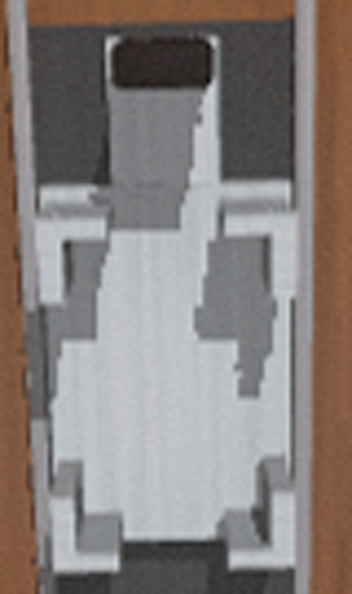

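Run:
```python
from h import *
c=np.load("w1.npy",allow_pickle=True).item()
f=lambda x,y,z:onz(c,240+(x+.5)/4.4-.5,105+(y+.5)/4.4-.5,z)
I=[f(*p,.06) for p in [(63,241),(270,238),(270,545),(77,545)]]
O=[f(*p,.06) for p in [(36,207),(297,207),(295,570),(53,572)]]
for P in(I,O):
    P=np.array(P);print(P.round(4).tolist(),P.mean(0),np.linalg.norm(np.roll(P,-1,0)-P,axis=1))
    a=P[0]+P[1]-P[2]-P[3];print("yaxis",np.degrees(np.arctan2(a[1],a[0])))
H=np.array([f(*p,.068) for p in [(110,38),(214,38),(214,88),(110,88)]]);print("handle",H,H.mean(0))
g=lambda x,y,z:onz(c,(x+.5)*.7-.5,(y+.5)*.7-.5,z)
print("rails",g(350,150,.02),g(363,450,.02),g(443,148,.02),g(440,450,.02))
print("hub",g(402,448,.1))
for q in plaques(c)[0]: print(q)
for n in("top","scene"):
  for q in plaques(optics.get_image(n))[0]:
    if q[2]<.12: print(n,q)
```

```text
[[0.4666, -0.0517, 0.06], [0.53, -0.0508, 0.06], [0.5324, -0.1517, 0.06], [0.469, -0.1517, 0.06]] [ 0.49949627 -0.10147734  0.06      ] [0.0633704  0.10089334 0.06339788 0.09996598]
yaxis 91.36413888301912
[[0.4586, -0.0414, 0.06], [0.538, -0.0414, 0.06], [0.5409, -0.1606, 0.06], [0.4609, -0.1613, 0.06]] [ 0.49958706 -0.10114983  0.06      ] [0.07931958 0.11919424 0.07999268 0.11988181]
yaxis 91.22988482480991
handle [[ 0.48201078  0.00786223  0.068     ]
 [ 0.51188234  0.00786326  0.068     ]
 [ 0.51204067 -0.00603585  0.068     ]
 [ 0.48184697 -0.00603635  0.068     ]] [0.49694519 0.00091332 0.068     ]
rails [0.45260712 0.01865954 0.02      ] [ 0.45763679 -0.3294652   0.02      ] [0.54392855 0.02052843 0.02      ] [ 0.55169961 -0.32949838  0.02      ]
hub [ 0.50380137 -0.26637799  0.1       ]
(0.5738, 0.0826, 0.1, 0.06, 85.7, (332.81683349609375, 54.83168411254883))
(0.452, 0.1039, 0.1, 0.061, 71.7, (242.9261474609375, 38.021080017089844))
top (0.4529, 0.1057, 0.097, 0.057, 70.9, (245.89781188964844, 223.78102111816406))
top (0.5738, 0.0845, 0.097, 0.056, 86.1, (253.3724365234375, 185.53103637695312))
top (0.6489, 0.1984, 0.097, 0.057, 129.4, (217.79969787597656, 161.33596801757812))
scene (0.6489, 0.1984, 0.1, 0.062, 129.9, (283.302734375, 329.4908447265625))
scene (0.5753, 0.0843, 0.103, 0.061, 85.3, (284.48822021484375, 282.5529479980469))
scene (0.4533, 0.1058, 0.103, 0.06, 71.8, (329.1204528808594, 268.4562072753906))
```

Die centre (0.4995,−0.101), y axis at about 91°; the size checks out. Grasping plaque B first.

Request:
step_arm([
  {"dx":0.0155,"dy":0.03,"dz":0,"roll":-1,"claw":1},
  {"dx":0.0155,"dy":0.03,"dz":-0.03,"roll":-1,"claw":1},
  {"dx":0.0155,"dy":0.03,"dz":-0.04,"roll":-1,"claw":1},
  {"dx":0.0155,"dy":0.03,"dz":-0.04,"roll":-1,"claw":1},
  {"dx":0.0155,"dy":0.03,"dz":-0.04,"roll":0,"claw":1},
  {"dx":0,"dy":0,"dz":-0.045,"roll":0,"claw":1},
  {"dx":0,"dy":0,"dz":-0.045,"roll":0,"claw":1},
  {"dx":0,"dy":0,"dz":-0.045,"roll":0,"claw":1},
  {"dx":0,"dy":0,"dz":-0.02,"roll":0,"claw":1},
  {"dx":0,"dy":0,"dz":-0.01,"roll":0,"claw":1},
  {"dx":0,"dy":0,"dz":-0.008,"roll":0,"claw":1},
  {"dx":0,"dy":0,"dz":0,"roll":0,"claw":1},
  {"dx":0,"dy":0,"dz":0,"roll":0,"claw":1},
])

```text
time: 3.35
tool_pos: [0.574, 0.0825, 0.0334]
tcp_rot: [[0.067, 0.998, 0.003], [0.998, -0.067, 0.0], [0.0, 0.003, -1.0]]
contact_force: [0.2, 0.5, 0.3]
width: 0.0854
finger_force: 0.0
```

Request:
step_arm([
  {"dx":0,"dy":0.001,"dz":-0.006,"roll":0,"claw":1},
  {"dx":0,"dy":0,"dz":-0.005,"roll":0,"claw":1},
  {"dx":0,"dy":0,"dz":0,"roll":0,"claw":0},
  {"dx":0,"dy":0,"dz":0,"roll":0,"claw":0},
  {"dx":0,"dy":0,"dz":0,"roll":0,"claw":0},
  {"dx":0,"dy":0,"dz":0,"roll":0,"claw":0},
  {"dx":0,"dy":0,"dz":0,"roll":0,"claw":0},
], newtons=40)

```text
time: 4.05
tool_pos: [0.5731, 0.0829, 0.0212]
tcp_rot: [[0.067, 0.998, 0.001], [0.998, -0.067, 0.0], [0.0, 0.001, -1.0]]
contact_force: [-0.5, -0.3, 2.2]
width: 0.0584
finger_force: 43.1
```

Request:
step_arm([
  {"dx":0,"dy":0,"dz":0.02,"roll":0,"claw":0},
  {"dx":0,"dy":0,"dz":0.04,"roll":0,"claw":0},
  {"dx":0,"dy":0,"dz":0.04,"roll":0,"claw":0},
  {"dx":-0.012,"dy":-0.03,"dz":0.03,"roll":1,"claw":0},
  {"dx":-0.012,"dy":-0.03,"dz":0,"roll":1,"claw":0},
  {"dx":-0.012,"dy":-0.03,"dz":0,"roll":1,"claw":0},
  {"dx":-0.012,"dy":-0.03,"dz":0,"roll":1,"claw":0},
  {"dx":-0.012,"dy":-0.03,"dz":0,"roll":0.9,"claw":0},
  {"dx":-0.013,"dy":-0.03,"dz":0,"roll":0,"claw":0},
  {"dx":0,"dy":-0.004,"dz":0,"roll":0,"claw":0},
  {"dx":0,"dy":0,"dz":0,"roll":0,"claw":0},
])

```text
time: 5.15
tool_pos: [0.4993, -0.1017, 0.1506]
tcp_rot: [[-0.016, 1.0, -0.0], [1.0, 0.016, 0.0], [0.0, -0.0, -1.0]]
contact_force: [0.1, -0.1, -0.4]
width: 0.0582
finger_force: 43.1
```

Run:
```python
from h import *
s=r.state();print(s["tool_pos"],s["width"],s["finger_force"])
c=optics.get_image("wrist")
np.save("w3.npy",c,allow_pickle=True)
cv2.imwrite("pics/w3.png",cv2.resize(c["image"],(800,600),interpolation=cv2.INTER_CUBIC))
```

```text
[ 0.49934552 -0.10168874  0.1506121 ] 0.05824398657791731 43.07244837284088
```

View pics/w3.png

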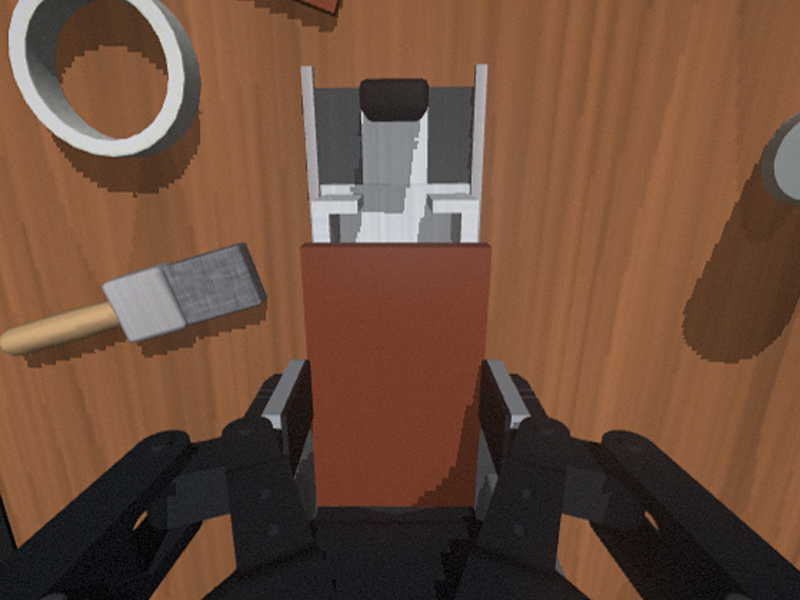

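The plaque is held square in the jaws at (302–490, 247). The far guides' inner corners are at about (329,213) and (461,213), the handle at (394,100).

Run:
```python
from h import *
c=np.load("w3.npy",allow_pickle=True).item()
g=lambda x,y,z:onz(c,(x+.5)*.7-.5,(y+.5)*.7-.5,z).round(4)
print("guides in",g(329,213,.06),g(461,213,.06),"outer",g(313,199,.06),g(478,199,.06))
print("handle",g(361,82,.068),g(428,82,.068))
print("plaque far edge",g(302,247,.1374),g(490,246,.1374))
m=plaques(c,.1374)
for q in m[0]:print(q)
```

```text
guides in [ 0.4665 -0.0509  0.06  ] [ 0.5299 -0.0498  0.06  ] outer [ 0.4591 -0.0444  0.06  ] [ 0.5376 -0.0431  0.06  ]
handle [0.4829 0.0055 0.068 ] [0.5113 0.0059 0.068 ]
plaque far edge [ 0.4693 -0.0519  0.1374] [ 0.5278 -0.0506  0.1374]
(0.4991, -0.101, 0.101, 0.06, 90.8, (275.09356689453125, 263.1822204589844))
```

Plaque and cavity agree within 1 mm, so I'm lowering it.

Request:
step_arm([
  {"dx":0,"dy":-0.0005,"dz":-0.03,"roll":0,"claw":0},
  {"dx":0,"dy":0,"dz":-0.03,"roll":0,"claw":0},
  {"dx":0,"dy":0,"dz":-0.015,"roll":0,"claw":0},
  {"dx":0,"dy":0,"dz":-0.01,"roll":0,"claw":0},
  {"dx":0,"dy":0,"dz":-0.01,"roll":0,"claw":0},
  {"dx":0,"dy":0,"dz":-0.008,"roll":0,"claw":0},
  {"dx":0,"dy":0,"dz":0,"roll":0,"claw":0},
  {"dx":0,"dy":0,"dz":0,"roll":0,"claw":0},
])

```text
time: 6.0
tool_pos: [0.5014, -0.1015, 0.05]
tcp_rot: [[-0.02, 1.0, 0.002], [1.0, 0.02, -0.002], [-0.002, 0.002, -1.0]]
contact_force: [-4.0, -1.3, 12.2]
width: 0.0583
finger_force: 57.4
```

Run:
```python
from h import *
s=r.state();print(s["tool_pos"],s["width"],s["contact_force"],s["torque"])
c=optics.get_image("wrist");np.save("w4.npy",c,allow_pickle=True)
d=optics.get_image("scene")
a=cv2.resize(c["image"][60:380,140:420],(525,600),interpolation=cv2.INTER_CUBIC)
u,v=map(int,pix(d,s["tool_pos"]));print(u,v)
b=cv2.resize(d["image"][v-75:v+75,u-33:u+33],(264,600),interpolation=cv2.INTER_CUBIC)
cv2.imwrite("pics/w4.png",np.hstack([a,b]))
```

```text
[ 0.50139529 -0.10145487  0.04997042] 0.058318339077283544 [-4.01212644 -1.25802113 12.22685455] [-0.72111785  0.82738462 -0.18399455]
271 214
```

View pics/w4.png

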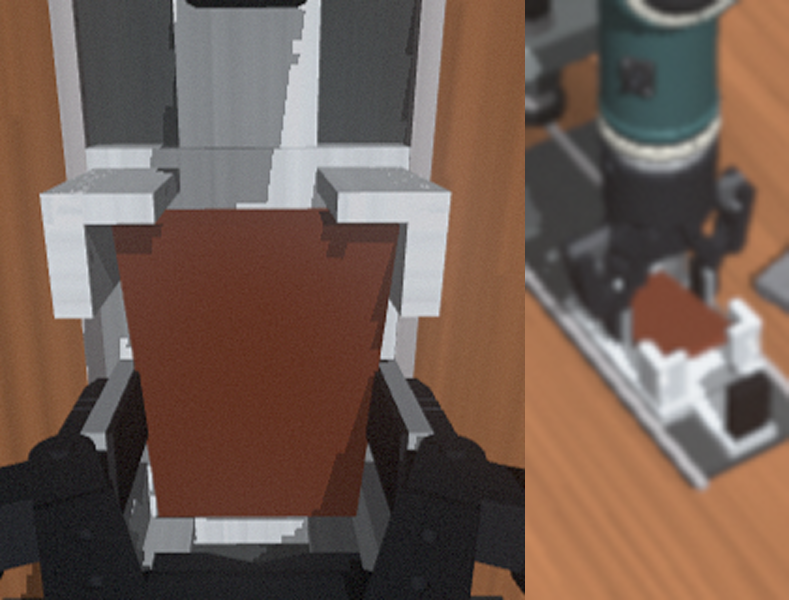

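Run:
```python
from h import *
c=np.load("w4.npy",allow_pickle=True).item()
for z in(.03,.0368,.045,.06):
  g=lambda x,y:onz(c,140+x/1.875,60+y/1.875,z).round(4)
  P=[g(115,213),g(397,211),g(358,515),g(157,515)]
  print(z,[p[:2].tolist() for p in P],[np.linalg.norm(P[i]-P[i-1]).round(4) for i in range(4)])
g=lambda x,y,z:onz(c,140+x/1.875,60+y/1.875,z).round(4)
print("guides in",g(88,220,.06),g(402,220,.06))
print("rail inner/outer at z .02", g(90,140,.02),g(412,140,.02),g(56,10,.02),g(445,10,.02))
```

```text
0.03 [[0.4651, -0.0536], [0.5354, -0.0518], [0.5324, -0.1436], [0.4727, -0.1447]] [np.float64(0.0914), np.float64(0.0703), np.float64(0.0918), np.float64(0.0597)]
0.0368 [[0.4668, -0.0522], [0.5337, -0.0504], [0.5308, -0.1378], [0.4739, -0.1388]] [np.float64(0.0869), np.float64(0.0669), np.float64(0.0874), np.float64(0.0569)]
0.045 [[0.4688, -0.0505], [0.5315, -0.0488], [0.5289, -0.1308], [0.4755, -0.1318]] [np.float64(0.0816), np.float64(0.0627), np.float64(0.082), np.float64(0.0534)]
0.06 [[0.4725, -0.0473], [0.5277, -0.0459], [0.5253, -0.1181], [0.4784, -0.1189]] [np.float64(0.0718), np.float64(0.0552), np.float64(0.0722), np.float64(0.0469)]
guides in [ 0.4671 -0.0488  0.06  ] [ 0.5288 -0.0477  0.06  ]
rail inner/outer at z .02 [ 0.4573 -0.0368  0.02  ] [ 0.5401 -0.0352  0.02  ] [ 0.4512 -0.0063  0.02  ] [ 0.5449 -0.0044  0.02  ]
```

The crop shows the plaque between the guides but pitched: its far (+y) edge is about 15 mm high, gripped aslant. Releasing should let it drop flat, so I'll release, rise and look.

Request:
step_arm([
  {"dx":0,"dy":0,"dz":0,"roll":0,"claw":1},
  {"dx":0,"dy":0,"dz":0,"roll":0,"claw":1},
  {"dx":0,"dy":0,"dz":0,"roll":0,"claw":1},
  {"dx":0,"dy":0,"dz":0,"roll":0,"claw":1},
  {"dx":0,"dy":0,"dz":0.03,"roll":0,"claw":1},
  {"dx":0,"dy":0,"dz":0.04,"roll":0,"claw":1},
  {"dx":0,"dy":0,"dz":0.04,"roll":0,"claw":1},
  {"dx":0,"dy":0,"dz":0.03,"roll":0,"claw":1},
  {"dx":0,"dy":0,"dz":0,"roll":0,"claw":1},
])

```text
time: 7.0
tool_pos: [0.5033, -0.1023, 0.1933]
tcp_rot: [[-0.018, 1.0, 0.01], [1.0, 0.018, -0.002], [-0.003, 0.01, -1.0]]
contact_force: [1.0, -0.5, 0.3]
width: 0.0856
finger_force: 0.0
```

Run:
```python
from h import *
s=r.state();print(s["tool_pos"],s["width"],s["contact_force"])
c=optics.get_image("wrist");np.save("w5.npy",c,allow_pickle=True)
cv2.imwrite("pics/w5.png",cv2.resize(c["image"][60:400,140:420],(494,600),interpolation=cv2.INTER_CUBIC))
for q in plaques(c,.028)[0]:print(q)
for q in plaques(optics.get_image("scene"))[0]:
    if q[2]<.12: print("scene",q)
```

```text
[ 0.50326531 -0.10232372  0.19331375] 0.08564376780586197 [ 0.99290817 -0.4548212   0.2796411 ]
(0.5014, -0.0984, 0.097, 0.059, 90.8, (273.0, 186.0))
(0.4477, 0.0505, 0.048, 0.015, 1.2, (209.5, 10.5))
scene (0.649, 0.1984, 0.1, 0.062, 129.6, (283.4878845214844, 329.5398254394531))
scene (0.4532, 0.1055, 0.103, 0.06, 71.8, (329.0548095703125, 268.4794921875))
scene (0.4939, -0.1126, 0.099, 0.056, 90.4, (272.0000305175781, 221.5))
```

View pics/w5.png

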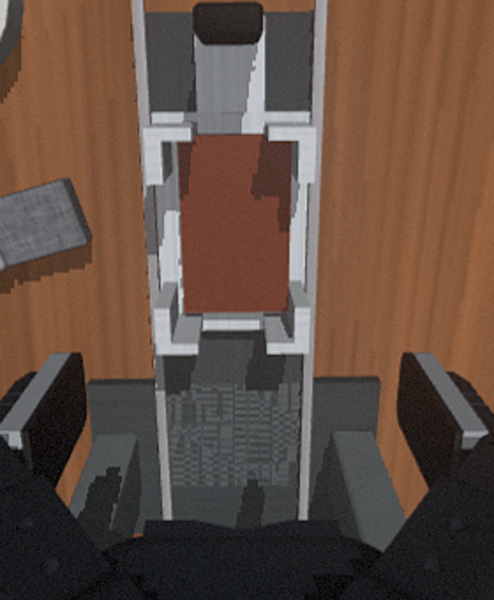

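The plaque lies flat inside the guides at (237,225 in the crop). I'm recomputing the cavity from this view to refine the next placing.

Run:
```python
from h import *
c=np.load("w5.npy",allow_pickle=True).item()
g=lambda x,y,z:onz(c,140+x/1.764,60+y/1.764,z).round(4)
I=np.array([g(163,139,.06),g(299,139,.06),g(292,330,.06),g(171,331,.06)])
O=np.array([g(144,125,.06),g(316,124,.06),g(309,353,.06),g(155,354,.06)])
for P in (I,O): print(P[:,:2].tolist(),P.mean(0))
P=np.array([g(179,134,.028),g(291,134,.028),g(288,312,.028),g(184,312,.028)]);print(P[:,:2].tolist(),P.mean(0))
```

```text
[[0.4674, -0.049], [0.5304, -0.0479], [0.5317, -0.145], [0.4691, -0.1464]] [ 0.49965  -0.097075  0.06    ]
[[0.4589, -0.0428], [0.5379, -0.041], [0.5413, -0.1581], [0.4604, -0.1597]] [ 0.499625 -0.1004    0.06    ]
[[0.4716, -0.0493], [0.5299, -0.0483], [0.5328, -0.1488], [0.4728, -0.1496]] [ 0.501775 -0.099     0.028   ]
```

Request:
step_arm([
  {"dx":-0.0075,"dy":0.03,"dz":0,"roll":-3.2,"claw":1},
  {"dx":-0.0075,"dy":0.03,"dz":0,"roll":-3.2,"claw":1},
  {"dx":-0.0075,"dy":0.03,"dz":0,"roll":-3.2,"claw":1},
  {"dx":-0.0075,"dy":0.03,"dz":0,"roll":-3.2,"claw":1},
  {"dx":-0.0075,"dy":0.03,"dz":-0.02,"roll":-3.2,"claw":1},
  {"dx":-0.0075,"dy":0.03,"dz":-0.03,"roll":-3.2,"claw":1},
  {"dx":-0.0056,"dy":0.0275,"dz":-0.03,"roll":0,"claw":1},
  {"dx":0,"dy":0,"dz":-0.03,"roll":0,"claw":1},
  {"dx":0,"dy":0,"dz":-0.025,"roll":0,"claw":1},
  {"dx":0,"dy":0,"dz":0,"roll":0,"claw":1},
  {"dx":0,"dy":0,"dz":0,"roll":0,"claw":1},
])

```text
time: 8.2
tool_pos: [0.4474, 0.1056, 0.0513]
tcp_rot: [[0.312, 0.95, -0.004], [0.95, -0.312, -0.001], [-0.002, -0.004, -1.0]]
contact_force: [1.0, 0.1, 0.4]
width: 0.0856
finger_force: 0.0
```

Request:
step_arm([
  {"dx":0.0052,"dy":0,"dz":-0.015,"roll":0,"claw":1},
  {"dx":0,"dy":0,"dz":-0.015,"roll":0,"claw":1},
  {"dx":0,"dy":0,"dz":0,"roll":0,"claw":1},
  {"dx":0,"dy":0,"dz":0,"roll":0,"claw":0},
  {"dx":0,"dy":0,"dz":0,"roll":0,"claw":0},
  {"dx":0,"dy":0,"dz":0,"roll":0,"claw":0},
  {"dx":0,"dy":0,"dz":0,"roll":0,"claw":0},
  {"dx":0,"dy":0,"dz":0,"roll":0,"claw":0},
], newtons=70)

```text
time: 9.0
tool_pos: [0.4599, 0.1071, 0.0302]
tcp_rot: [[0.312, 0.95, 0.009], [0.95, -0.312, 0.002], [0.005, 0.008, -1.0]]
contact_force: [-11.9, -2.4, 37.6]
width: 0.0123
finger_force: 17.7
```

Request:
step_arm([
  {"dx":0,"dy":0,"dz":0.02,"roll":0,"claw":0.3},
  {"dx":0,"dy":0,"dz":0.03,"roll":0,"claw":1},
  {"dx":0,"dy":0.01,"dz":0.03,"roll":0,"claw":1},
  {"dx":0,"dy":0.0,"dz":0.04,"roll":0,"claw":1},
  {"dx":0,"dy":0.0,"dz":0.04,"roll":0,"claw":1},
  {"dx":0,"dy":0,"dz":0.03,"roll":0,"claw":1},
  {"dx":0,"dy":0,"dz":0,"roll":0,"claw":1},
])

```text
time: 9.7
tool_pos: [0.4581, 0.1168, 0.2199]
tcp_rot: [[0.312, 0.95, 0.012], [0.95, -0.312, 0.003], [0.006, 0.011, -1.0]]
contact_force: [1.0, -0.2, 1.0]
width: 0.0856
finger_force: 0.0
```

Run:
```python
from h import *
s=r.state();print(s["tool_pos"],s["tcp_rot"],s["width"],s["contact_force"])
for n in("wrist","scene","top"):
  for q in plaques(optics.get_image(n))[0]:
    if q[2]<.12: print(n,q)
```

```text
[0.45808983 0.11677208 0.21986525] [[ 0.31160668  0.95012978  0.01243663]
 [ 0.95019034 -0.31165982  0.00254286]
 [ 0.00629204  0.01102479 -0.99991943]] 0.08564088863363303 [ 1.04464509 -0.17332511  1.02403067]
wrist (0.5003, -0.1137, 0.109, 0.056, 90.4, (357.9655456542969, 334.0862121582031))
wrist (0.453, 0.1048, 0.099, 0.06, 71.4, (274.0, 192.5))
wrist (0.6474, 0.1975, 0.101, 0.061, 129.7, (429.581787109375, 46.92133712768555))
scene (0.6491, 0.1983, 0.1, 0.063, 129.6, (283.3304748535156, 329.5570983886719))
scene (0.4543, 0.1063, 0.103, 0.06, 70.8, (328.9000244140625, 268.70001220703125))
scene (0.4927, -0.1123, 0.098, 0.057, 92.2, (271.9999694824219, 221.49998474121094))
top (0.5039, -0.0982, 0.095, 0.054, 90.8, (311.0, 208.5))
top (0.6474, 0.198, 0.098, 0.059, 128.9, (217.84573364257812, 161.8494415283203))
```

Request:
step_arm([
  {"dx":-0.004,"dy":-0.011,"dz":-0.03,"roll":0,"claw":1},
  {"dx":0,"dy":0,"dz":-0.04,"roll":0,"claw":1},
  {"dx":0,"dy":0,"dz":-0.04,"roll":0,"claw":1},
  {"dx":0,"dy":0,"dz":-0.04,"roll":0,"claw":1},
  {"dx":0,"dy":0,"dz":-0.025,"roll":0,"claw":1},
  {"dx":0,"dy":0,"dz":0,"roll":0,"claw":1},
  {"dx":0,"dy":0,"dz":0,"roll":0,"claw":1},
])

```text
time: 10.55
tool_pos: [0.4489, 0.1047, 0.0367]
tcp_rot: [[0.312, 0.95, -0.004], [0.95, -0.312, -0.001], [-0.002, -0.003, -1.0]]
contact_force: [1.4, 1.1, 0.7]
width: 0.0858
finger_force: 0.0
```

Request:
step_arm([
  {"dx":0.0048,"dy":0.001,"dz":-0.01,"roll":0,"claw":1},
  {"dx":0,"dy":0,"dz":-0.0095,"roll":0,"claw":1},
  {"dx":0,"dy":0,"dz":0,"roll":0,"claw":1},
  {"dx":0,"dy":0,"dz":0,"roll":0,"claw":1},
  {"dx":0,"dy":0,"dz":0,"roll":0,"claw":1},
])

```text
time: 11.05
tool_pos: [0.4554, 0.106, 0.0187]
tcp_rot: [[0.312, 0.95, 0.001], [0.95, -0.312, 0.0], [0.0, 0.001, -1.0]]
contact_force: [-0.5, 0.1, -0.6]
width: 0.0856
finger_force: 0.0
```

Request:
step_arm([
  {"dx":-0.001,"dy":0,"dz":-0.002,"roll":0,"claw":1},
  {"dx":0,"dy":0,"dz":0,"roll":0,"claw":0},
  {"dx":0,"dy":0,"dz":0,"roll":0,"claw":0},
  {"dx":0,"dy":0,"dz":0,"roll":0,"claw":0},
  {"dx":0,"dy":0,"dz":0,"roll":0,"claw":0},
  {"dx":0,"dy":0,"dz":0,"roll":0,"claw":0},
], newtons=70)

```text
time: 11.65
tool_pos: [0.4551, 0.1061, 0.0176]
tcp_rot: [[0.312, 0.95, 0.001], [0.95, -0.312, 0.0], [0.001, 0.001, -1.0]]
contact_force: [-1.5, 0.3, 8.0]
width: 0.058
finger_force: 78.9
```

Request:
step_arm([
  {"dx":0,"dy":0,"dz":0.02,"roll":0,"claw":0},
  {"dx":0,"dy":0,"dz":0.04,"roll":0,"claw":0},
  {"dx":0,"dy":0,"dz":0.04,"roll":0,"claw":0},
  {"dx":0.0065,"dy":-0.03,"dz":0.03,"roll":3,"claw":0},
  {"dx":0.0065,"dy":-0.03,"dz":0,"roll":3,"claw":0},
  {"dx":0.0065,"dy":-0.03,"dz":0,"roll":3,"claw":0},
  {"dx":0.0065,"dy":-0.03,"dz":0,"roll":3,"claw":0},
  {"dx":0.0065,"dy":-0.03,"dz":0,"roll":3,"claw":0},
  {"dx":0.0065,"dy":-0.03,"dz":0,"roll":3,"claw":0},
  {"dx":0.0065,"dy":-0.0255,"dz":0,"roll":1.3,"claw":0},
  {"dx":0,"dy":0,"dz":0,"roll":0,"claw":0},
  {"dx":0,"dy":0,"dz":0,"roll":0,"claw":0},
  {"dx":0,"dy":0,"dz":0,"roll":0,"claw":0},
])

```text
time: 12.95
tool_pos: [0.4991, -0.0988, 0.146]
tcp_rot: [[-0.02, 1.0, -0.001], [1.0, 0.02, 0.001], [0.001, -0.001, -1.0]]
contact_force: [-0.8, 0.5, -1.0]
width: 0.058
finger_force: 74.9
```

Run:
```python
from h import *
s=r.state();print(s["tool_pos"],s["width"],s["finger_force"])
c=optics.get_image("wrist");np.save("w6.npy",c,allow_pickle=True)
for q in plaques(c,s["tool_pos"][2]-.0096)[0]:print(q)
```

```text
[ 0.49905348 -0.0987704   0.14600448] 0.05800413807000016 74.92230534553528
(0.4988, -0.0987, 0.1, 0.06, 90.2, (278.0, 266.5))
(0.496, -0.0434, 0.019, 0.013, 174.6, (272.5807800292969, 162.6441192626953))
```

Request:
step_arm([
  {"dx":0.0012,"dy":-0.0015,"dz":-0.02,"roll":0,"claw":0},
  {"dx":0,"dy":0,"dz":-0.025,"roll":0,"claw":0},
  {"dx":0,"dy":0,"dz":-0.015,"roll":0,"claw":0},
  {"dx":0,"dy":0,"dz":-0.01,"roll":0,"claw":0},
  {"dx":0,"dy":0,"dz":0,"roll":0,"claw":0},
  {"dx":0,"dy":0,"dz":0,"roll":0,"claw":0},
])

```text
time: 13.6
tool_pos: [0.5008, -0.1006, 0.0766]
tcp_rot: [[-0.021, 1.0, -0.0], [1.0, 0.021, 0.0], [0.0, -0.0, -1.0]]
contact_force: [-2.1, -0.0, -1.0]
width: 0.0575
finger_force: 74.9
```

Request:
step_arm([
  {"dx":0,"dy":0,"dz":-0.005,"roll":0,"claw":0},
  {"dx":0,"dy":0,"dz":-0.005,"roll":0,"claw":0},
  {"dx":0,"dy":0,"dz":-0.005,"roll":0,"claw":0},
  {"dx":0,"dy":0,"dz":0,"roll":0,"claw":0},
])

```text
time: 14.0
tool_pos: [0.5006, -0.1009, 0.0606]
tcp_rot: [[-0.019, 1.0, -0.0], [1.0, 0.019, 0.0], [0.0, -0.0, -1.0]]
contact_force: [-1.3, 1.3, -1.3]
width: 0.0581
finger_force: 74.8
```

Free entry. Lowering the rest, then releasing.

Request:
step_arm([
  {"dx":0,"dy":0,"dz":-0.005,"roll":0,"claw":0},
  {"dx":0,"dy":0,"dz":-0.005,"roll":0,"claw":0},
  {"dx":0,"dy":0,"dz":-0.003,"roll":0,"claw":0},
  {"dx":0,"dy":0,"dz":0,"roll":0,"claw":0},
  {"dx":0,"dy":0,"dz":0,"roll":0,"claw":1},
  {"dx":0,"dy":0,"dz":0,"roll":0,"claw":1},
  {"dx":0,"dy":0,"dz":0,"roll":0,"claw":1},
  {"dx":0,"dy":0,"dz":0,"roll":0,"claw":1},
])

```text
time: 14.8
tool_pos: [0.5015, -0.1013, 0.0488]
tcp_rot: [[-0.02, 1.0, 0.001], [1.0, 0.02, -0.0], [-0.0, 0.001, -1.0]]
contact_force: [0.3, 0.3, 0.5]
width: 0.085
finger_force: 0.0
```

Request:
step_arm([
  {"dx":0,"dy":0,"dz":0.02,"roll":0,"claw":1},
  {"dx":0,"dy":0,"dz":0.04,"roll":0,"claw":1},
  {"dx":0,"dy":0,"dz":0.04,"roll":0,"claw":1},
  {"dx":0.0147,"dy":0.03,"dz":0.03,"roll":3.85,"claw":1},
  {"dx":0.0147,"dy":0.03,"dz":0.03,"roll":3.85,"claw":1},
  {"dx":0.0147,"dy":0.03,"dz":0,"roll":3.85,"claw":1},
  {"dx":0.0147,"dy":0.03,"dz":0,"roll":3.85,"claw":1},
  {"dx":0.0147,"dy":0.03,"dz":0,"roll":3.85,"claw":1},
  {"dx":0.0147,"dy":0.03,"dz":0,"roll":3.85,"claw":1},
  {"dx":0.0147,"dy":0.03,"dz":0,"roll":3.85,"claw":1},
  {"dx":0.0147,"dy":0.03,"dz":0,"roll":3.85,"claw":1},
  {"dx":0.0147,"dy":0.03,"dz":0,"roll":3.85,"claw":1},
  {"dx":0.0147,"dy":0.03,"dz":0,"roll":3.85,"claw":1},
  {"dx":0,"dy":0,"dz":0,"roll":0,"claw":1},
  {"dx":0,"dy":0,"dz":0,"roll":0,"claw":1},
  {"dx":0,"dy":0,"dz":0,"roll":0,"claw":1},
])

```text
time: 16.4
tool_pos: [0.6474, 0.1982, 0.2081]
tcp_rot: [[-0.637, 0.771, -0.001], [0.771, 0.637, -0.001], [-0.0, -0.001, -1.0]]
contact_force: [0.5, 0.1, 0.1]
width: 0.0854
finger_force: 0.0
```

Run:
```python
from h import *
s=r.state();print(s["tool_pos"],s["tcp_rot"][:,1])
for n in("wrist","scene"):
  for q in plaques(optics.get_image(n))[0]:
    if q[2]<.12: print(n,q)
c=optics.get_image("top")
a=c["image"][150:260,220:400];print(onz(c,245,128,.02),onz(c,288,130,.01),onz(c,214,199,.02))
```

```text
[0.6473895  0.19823139 0.20809489] [ 0.77053054  0.63740255 -0.00082389]
wrist (0.6478, 0.1974, 0.1, 0.06, 129.4, (276.5, 183.0))
scene (0.6491, 0.1983, 0.1, 0.062, 129.4, (283.2892150878906, 329.4351501464844))
[0.75418665 0.11351561 0.02      ] [ 0.75232036 -0.02223449  0.01      ] [0.52844289 0.20577731 0.02      ]
```

Request:
step_arm([
  {"dx":0.001,"dy":0,"dz":-0.03,"roll":0,"claw":1},
  {"dx":0,"dy":0,"dz":-0.04,"roll":0,"claw":1},
  {"dx":0,"dy":0,"dz":-0.04,"roll":0,"claw":1},
  {"dx":0,"dy":0,"dz":-0.03,"roll":0,"claw":1},
  {"dx":0,"dy":0,"dz":-0.02,"roll":0,"claw":1},
  {"dx":0,"dy":0,"dz":-0.01,"roll":0,"claw":1},
  {"dx":0,"dy":0,"dz":0,"roll":0,"claw":1},
  {"dx":0,"dy":0,"dz":0,"roll":0,"claw":1},
])

```text
time: 17.35
tool_pos: [0.6496, 0.1988, 0.0395]
tcp_rot: [[-0.638, 0.77, 0.002], [0.77, 0.638, 0.0], [-0.001, 0.002, -1.0]]
contact_force: [-0.1, -0.4, 0.6]
width: 0.0856
finger_force: 0.0
```

Request:
step_arm([
  {"dx":-0.0005,"dy":-0.0005,"dz":-0.012,"roll":0,"claw":1},
  {"dx":0,"dy":0,"dz":-0.01,"roll":0,"claw":1},
  {"dx":0,"dy":0,"dz":0,"roll":0,"claw":1},
  {"dx":0,"dy":0,"dz":0,"roll":0,"claw":0},
  {"dx":0,"dy":0,"dz":0,"roll":0,"claw":0},
  {"dx":0,"dy":0,"dz":0,"roll":0,"claw":0},
  {"dx":0,"dy":0,"dz":0,"roll":0,"claw":0},
  {"dx":0,"dy":0,"dz":0,"roll":0,"claw":0},
])

```text
time: 18.15
tool_pos: [0.6495, 0.1988, 0.0177]
tcp_rot: [[-0.638, 0.77, 0.003], [0.77, 0.638, 0.001], [-0.001, 0.002, -1.0]]
contact_force: [0.4, 0.3, 6.1]
width: 0.0577
finger_force: 78.1
```

Request:
step_arm([
  {"dx":0,"dy":0,"dz":0.02,"roll":0,"claw":0},
  {"dx":0,"dy":0,"dz":0.04,"roll":0,"claw":0},
  {"dx":0,"dy":0,"dz":0.04,"roll":0,"claw":0},
  {"dx":-0.0148,"dy":-0.03,"dz":0.03,"roll":-3.85,"claw":0},
  {"dx":-0.0148,"dy":-0.03,"dz":0,"roll":-3.85,"claw":0},
  {"dx":-0.0148,"dy":-0.03,"dz":0,"roll":-3.85,"claw":0},
  {"dx":-0.0148,"dy":-0.03,"dz":0,"roll":-3.85,"claw":0},
  {"dx":-0.0148,"dy":-0.03,"dz":0,"roll":-3.85,"claw":0},
  {"dx":-0.0148,"dy":-0.03,"dz":0,"roll":-3.85,"claw":0},
  {"dx":-0.0148,"dy":-0.03,"dz":0,"roll":-3.85,"claw":0},
  {"dx":-0.0148,"dy":-0.03,"dz":0,"roll":-3.85,"claw":0},
  {"dx":-0.0148,"dy":-0.03,"dz":0,"roll":-3.85,"claw":0},
  {"dx":-0.0148,"dy":-0.03,"dz":0,"roll":-3.85,"claw":0},
  {"dx":0,"dy":0,"dz":0,"roll":0,"claw":0},
  {"dx":0,"dy":0,"dz":0,"roll":0,"claw":0},
  {"dx":0,"dy":0,"dz":0,"roll":0,"claw":0},
])

```text
time: 19.75
tool_pos: [0.5005, -0.1009, 0.1462]
tcp_rot: [[-0.021, 1.0, 0.0], [1.0, 0.021, 0.0], [0.0, 0.0, -1.0]]
contact_force: [0.3, 0.0, -0.0]
width: 0.0578
finger_force: 74.9
```

Run:
```python
from h import *
s=r.state();print(s["tool_pos"],s["width"],s["finger_force"],s["tcp_rot"][:,1])
c=optics.get_image("wrist");np.save("w7.npy",c,allow_pickle=True)
for q in plaques(c,s["tool_pos"][2]-.0097)[0]:print(q)
```

```text
[ 0.50053717 -0.10094143  0.14619367] 0.05776545626603307 74.94596242904663 [9.99787233e-01 2.06270906e-02 1.06148517e-04]
(0.5002, -0.0951, 0.111, 0.06, 91.2, (274.2919921875, 254.27978515625))
```

Request:
step_arm([
  {"dx":0.0003,"dy":0.0003,"dz":-0.02,"roll":0,"claw":0},
  {"dx":0,"dy":0,"dz":-0.025,"roll":0,"claw":0},
  {"dx":0,"dy":0,"dz":-0.015,"roll":0,"claw":0},
  {"dx":0,"dy":0,"dz":-0.01,"roll":0,"claw":0},
  {"dx":0,"dy":0,"dz":0,"roll":0,"claw":0},
  {"dx":0,"dy":0,"dz":-0.006,"roll":0,"claw":0},
  {"dx":0,"dy":0,"dz":-0.005,"roll":0,"claw":0},
  {"dx":0,"dy":0,"dz":0,"roll":0,"claw":0},
])

```text
time: 20.6
tool_pos: [0.5007, -0.1012, 0.0651]
tcp_rot: [[-0.02, 1.0, 0.0], [1.0, 0.02, 0.0], [0.0, 0.0, -1.0]]
contact_force: [0.1, 0.2, 0.3]
width: 0.0583
finger_force: 75.0
```

Request:
step_arm([
  {"dx":0,"dy":0,"dz":-0.005,"roll":0,"claw":0},
  {"dx":0,"dy":0,"dz":-0.004,"roll":0,"claw":0},
  {"dx":0,"dy":0,"dz":0,"roll":0,"claw":0},
  {"dx":0,"dy":0,"dz":0,"roll":0,"claw":1},
  {"dx":0,"dy":0,"dz":0,"roll":0,"claw":1},
  {"dx":0,"dy":0,"dz":0,"roll":0,"claw":1},
  {"dx":0,"dy":0,"dz":0,"roll":0,"claw":1},
  {"dx":0,"dy":0,"dz":0.03,"roll":0,"claw":1},
  {"dx":0,"dy":0,"dz":0.04,"roll":0,"claw":1},
  {"dx":0,"dy":0,"dz":0.04,"roll":0,"claw":1},
  {"dx":0,"dy":0,"dz":0.03,"roll":0,"claw":1},
  {"dx":0,"dy":0,"dz":0,"roll":0,"claw":1},
])

```text
time: 21.8
tool_pos: [0.5043, -0.1021, 0.2023]
tcp_rot: [[-0.02, 1.0, 0.011], [1.0, 0.02, -0.003], [-0.003, 0.01, -1.0]]
contact_force: [0.0, -0.6, -0.2]
width: 0.0853
finger_force: 0.0
```

Run:
```python
from h import *
s=r.state();print(s["tool_pos"],s["width"])
c=optics.get_image("wrist");np.save("w8.npy",c,allow_pickle=True)
for q in plaques(c,.044)[0]:print(q)
for q in plaques(optics.get_image("scene"))[0]:
    if q[2]<.12: print(q)
cv2.imwrite("pics/w8.png",cv2.resize(c["image"][40:240,180:380],(600,600),interpolation=cv2.INTER_CUBIC))
```

```text
[ 0.50425326 -0.10213053  0.20228627] 0.0852772656272002
(0.5004, -0.1011, 0.099, 0.059, 90.9, (270.5, 190.5))
(0.4877, -0.1224, 0.118, 0.064, 90.7, (272.22125244140625, 218.68142700195312))
```

View pics/w8.png

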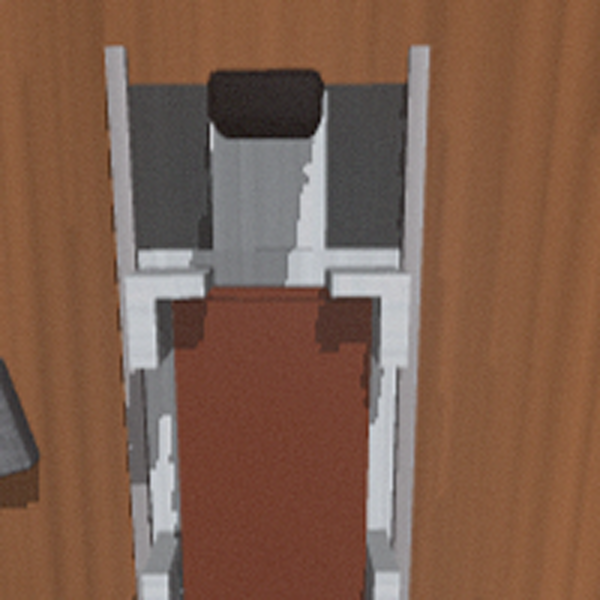

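The plaque stack lies flat within the guides at (270,450 in the crop). Next is the crate.

Request:
step_arm([
  {"dx":-0.006,"dy":0.033,"dz":0,"roll":0,"claw":1},
  {"dx":-0.006,"dy":0.033,"dz":0,"roll":0,"claw":1},
  {"dx":-0.006,"dy":0.033,"dz":0,"roll":0,"claw":1},
  {"dx":-0.006,"dy":0.033,"dz":0,"roll":0,"claw":1},
  {"dx":-0.006,"dy":0.033,"dz":0,"roll":0,"claw":1},
  {"dx":-0.006,"dy":0.033,"dz":0,"roll":0,"claw":1},
  {"dx":-0.006,"dy":0.033,"dz":0,"roll":0,"claw":1},
  {"dx":-0.006,"dy":0.033,"dz":0,"roll":0,"claw":1},
  {"dx":-0.006,"dy":0.033,"dz":0,"roll":0,"claw":1},
  {"dx":-0.006,"dy":0.033,"dz":0,"roll":0,"claw":1},
  {"dx":-0.006,"dy":0.033,"dz":0,"roll":0,"claw":1},
  {"dx":-0.006,"dy":0.033,"dz":0,"roll":0,"claw":1},
  {"dx":-0.006,"dy":0.034,"dz":0.02,"roll":0,"claw":1},
  {"dx":0,"dy":0,"dz":0,"roll":0,"claw":1},
  {"dx":0,"dy":0,"dz":0,"roll":0,"claw":1},
])

```text
time: 23.4
tool_pos: [0.4217, 0.3288, 0.2147]
tcp_rot: [[-0.022, 1.0, -0.002], [1.0, 0.022, -0.002], [-0.002, -0.002, -1.0]]
contact_force: [-0.7, -0.8, -0.0]
width: 0.0855
finger_force: 0.0
```

Run:
```python
from h import *
s=r.state();print(s["tool_pos"],s["width"])
c=optics.get_image("wrist");np.save("w9.npy",c,allow_pickle=True)
cv2.imwrite("pics/w9.png",cv2.resize(c["image"][60:300,120:440],(800,600),interpolation=cv2.INTER_CUBIC))
```

```text
[0.42170248 0.32880887 0.21471862] 0.08549073991330837
```

View pics/w9.png

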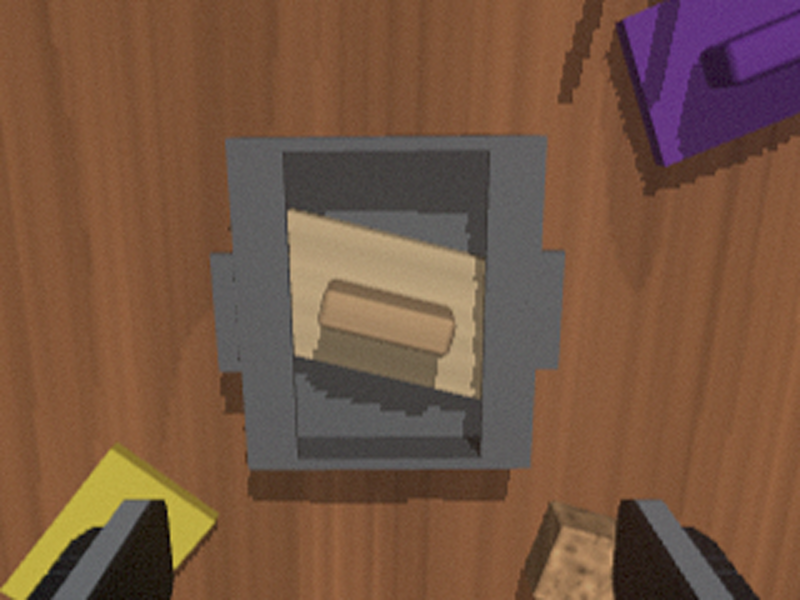

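The wrist view shows the board in the crate at (385,305), its bar from about (322,305) to (453,335). The rims are on the left and right, and the opening is (285–490, 152–457). The bar angle looks odd compared with the description, so I'm computing it.

Run:
```python
from h import *
c=np.load("w9.npy",allow_pickle=True).item()
g=lambda x,y,z:onz(c,120+x/2.5,60+y/2.5,z)[:2].round(4)
def ang(a,b): d=b-a; return np.degrees(np.arctan2(d[1],d[0])).round(1),np.linalg.norm(d).round(4)
print("crate out",[g(*p,.03).tolist() for p in [(228,138),(546,136),(531,468),(250,468)]])
I=[g(*p,.03) for p in [(283,152),(490,152),(481,457),(298,457)]]
print("opening",[i.tolist() for i in I],np.mean(I,0),ang(I[3],I[0]),ang(I[2],I[1]),ang(I[0],I[1]))
print("board edges z.017",ang(g(290,210,.017),g(484,258,.017)),ang(g(295,357,.017),g(472,397,.017)))
B=[g(*p,.045) for p in [(327,287),(454,318),(449,352),(322,320)]]
print("bar",[b.tolist() for b in B],np.mean(B,0),ang(B[0],B[1]),ang(B[3],B[2]))
t=optics.get_image("top")
a=t["image"][205:265,140:205]; cv2.imwrite("pics/t2.png",cv2.resize(a,None,fx=8,fy=8,interpolation=cv2.INTER_CUBIC))
```

```text
crate out [[0.3569, 0.399], [0.479, 0.4025], [0.484, 0.2628], [0.3606, 0.26]]
opening [[0.3779, 0.3943], [0.4579, 0.3961], [0.4618, 0.2675], [0.3818, 0.2657]] [0.41985 0.3309 ] (np.float64(91.7), np.float64(0.1287)) (np.float64(91.7), np.float64(0.1287)) (np.float64(1.3), np.float64(0.08))
board edges z.017 (np.float64(-12.6), np.float64(0.0831)) (np.float64(-12.1), np.float64(0.0802))
bar [[0.3959, 0.3448], [0.4457, 0.3335], [0.4444, 0.3196], [0.3939, 0.3316]] [0.419975 0.332375] (np.float64(-12.8), np.float64(0.0511)) (np.float64(-13.4), np.float64(0.0519))
```

The numbers hold: the crate y axis is at 91.7° and the bar axis at −12.8° (=167.2°). That is a 75° clockwise twist rather than the 30–40° described. The bar centre is at (0.4205,0.333). I'll turn the gripper across the bar, grip it and twist while watching the force.

Request:
step_arm([
  {"dx":-0.001,"dy":0.004,"dz":0,"roll":7.6,"claw":0.6},
  {"dx":0,"dy":0,"dz":-0.01,"roll":7.6,"claw":0.6},
  {"dx":0,"dy":0,"dz":-0.015,"roll":7.6,"claw":0.6},
  {"dx":0,"dy":0,"dz":-0.015,"roll":7.6,"claw":0.6},
  {"dx":0,"dy":0,"dz":-0.015,"roll":7.6,"claw":0.6},
  {"dx":0,"dy":0,"dz":-0.015,"roll":7.6,"claw":0.6},
  {"dx":0,"dy":0,"dz":-0.015,"roll":7.6,"claw":0.6},
  {"dx":0,"dy":0,"dz":-0.015,"roll":7.6,"claw":0.6},
  {"dx":0,"dy":0,"dz":-0.015,"roll":7.6,"claw":0.6},
  {"dx":0,"dy":0,"dz":-0.015,"roll":7.6,"claw":0.6},
  {"dx":0,"dy":0,"dz":0,"roll":0,"claw":0.6},
  {"dx":0,"dy":0,"dz":0,"roll":0,"claw":0.6},
  {"dx":0,"dy":0,"dz":0,"roll":0,"claw":0.6},
])

```text
time: 24.8
tool_pos: [0.4221, 0.3325, 0.0869]
tcp_rot: [[-0.974, 0.226, 0.001], [0.226, 0.974, 0.0], [-0.001, 0.001, -1.0]]
contact_force: [-0.1, 0.0, 1.1]
width: 0.0515
finger_force: 0.0
```

Request:
step_arm([
  {"dx":-0.0015,"dy":0,"dz":-0.015,"roll":0,"claw":0.6},
  {"dx":0,"dy":0,"dz":-0.015,"roll":0,"claw":0.6},
  {"dx":0,"dy":0,"dz":-0.012,"roll":0,"claw":0.6},
  {"dx":0,"dy":0,"dz":0,"roll":0,"claw":0.6},
  {"dx":0,"dy":0,"dz":0,"roll":0,"claw":0},
  {"dx":0,"dy":0,"dz":0,"roll":0,"claw":0},
  {"dx":0,"dy":0,"dz":0,"roll":0,"claw":0},
  {"dx":0,"dy":0,"dz":0,"roll":0,"claw":0},
  {"dx":0,"dy":0,"dz":0,"roll":0,"claw":0},
], newtons=60)

```text
time: 25.7
tool_pos: [0.4206, 0.3332, 0.0449]
tcp_rot: [[-0.975, 0.223, 0.001], [0.223, 0.975, 0.001], [-0.001, 0.001, -1.0]]
contact_force: [0.6, 0.4, 2.3]
width: 0.015
finger_force: 61.0
```

Request:
step_arm([
  {"dx":0,"dy":0,"dz":0.001,"roll":-2,"claw":0},
  {"dx":0,"dy":0,"dz":0,"roll":-2,"claw":0},
  {"dx":0,"dy":0,"dz":0,"roll":-2,"claw":0},
  {"dx":0,"dy":0,"dz":0,"roll":-2,"claw":0},
  {"dx":0,"dy":0,"dz":0,"roll":-2,"claw":0},
  {"dx":0,"dy":0,"dz":0,"roll":0,"claw":0},
])

```text
time: 26.3
tool_pos: [0.4197, 0.3325, 0.0451]
tcp_rot: [[-0.923, 0.386, -0.0], [0.386, 0.923, -0.001], [-0.0, -0.001, -1.0]]
contact_force: [-0.9, -0.1, -1.7]
width: 0.0146
finger_force: 62.0
```

```bash
python3 -c "
from h import *
s=r.state();print(s['contact_force'],s['torque'],s['tool_pos'])"
```

```text
[-0.85519251 -0.14602807 -1.67679542] [-0.06249665  0.10240638  1.0477038 ] [0.41972729 0.33245384 0.04508521]
```

Request:
step_arm([
  {"dx":0,"dy":0,"dz":0,"roll":-2,"claw":0},
  {"dx":0,"dy":0,"dz":0,"roll":-2,"claw":0},
  {"dx":0,"dy":0,"dz":0,"roll":0,"claw":0},
])

```text
time: 26.6
tool_pos: [0.4197, 0.3326, 0.045]
tcp_rot: [[-0.894, 0.448, 0.0], [0.448, 0.894, -0.001], [-0.001, -0.001, -1.0]]
contact_force: [-0.5, 0.1, -1.2]
width: 0.0148
finger_force: 73.9
```

```bash
python3 -c "
from h import *
s=r.state();print(s['contact_force'],s['torque'],s['tool_pos'],s['width'])
c=optics.get_image('wrist');cv2.imwrite('pics/w10.png',cv2.resize(c['image'][100:420,120:440],(600,600),interpolation=cv2.INTER_CUBIC));np.save('w10.npy',c,allow_pickle=True)"
```

```text
[-0.51172432  0.11611894 -1.17883897] [0.08818618 0.14545273 1.87101626] [0.41971843 0.33259915 0.04504984] 0.014750777064127559
```

View pics/w10.png

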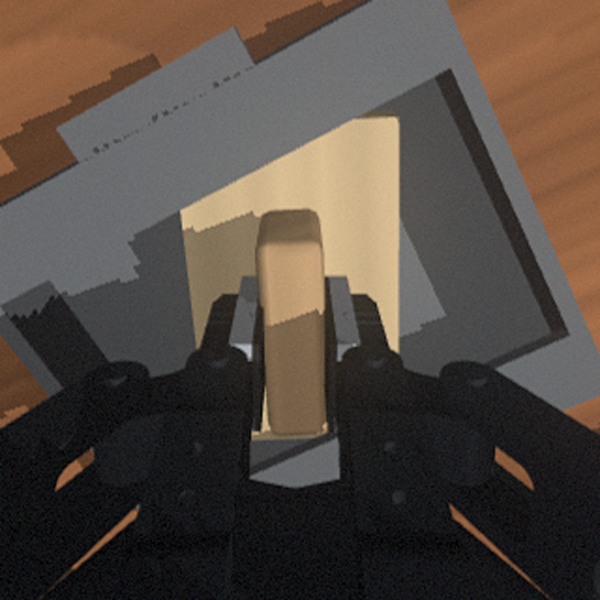

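The image shows the board turning with the jaws: the bar is vertical at (292,330) and one end corner is visible at (398,118). It is near the tightest angle with 1.9 N m of torque, so I'll continue carefully with a firmer grip.

Request:
step_arm([
  {"dx":0,"dy":0,"dz":0,"roll":-2,"claw":0},
  {"dx":0,"dy":0,"dz":0,"roll":-2,"claw":0},
  {"dx":0,"dy":0,"dz":0,"roll":0,"claw":0},
], newtons=100)

```text
time: 26.95
tool_pos: [0.4197, 0.3326, 0.0451]
tcp_rot: [[-0.86, 0.51, -0.0], [0.51, 0.86, -0.001], [-0.0, -0.001, -1.0]]
contact_force: [-1.5, 1.0, -1.4]
width: 0.0138
finger_force: 100.5
```

```bash
cat > f.py <<'E'
from h import *
s=r.state();print(s['contact_force'],s['torque'],s['tool_pos'],s['width'],np.degrees(np.arctan2(s['tcp_rot'][1,1],s['tcp_rot'][0,1])))
E
python3 f.py
```

```text
[-1.48693197  1.04586138 -1.36849122] [0.07238104 0.21765307 2.15545932] [0.41971713 0.3326273  0.04512747] 0.013825442569682801 59.36414741097338
```

```bash
cat > b.py <<'E'
from h import *
c=optics.get_image('wrist'); h=cv2.cvtColor(c['image'],cv2.COLOR_BGR2HSV)
hh=h[160:300,120:440]
def edge(c):
    h=cv2.cvtColor(c['image'],cv2.COLOR_BGR2HSV); P=[]
    for v in range(168,285,3):
        row=(h[v,300:400,0]>=12)&(h[v,300:400,0]<=24)&(h[v,300:400,1]>60)&(h[v,300:400,2]>140)
        k=np.where(row)[0]
        if len(k): P.append(onz(c,300+k[-1]+.5,v,.017)[:2])
    P=np.array(P,np.float32); vx,vy,x0,y0=cv2.fitLine(P,cv2.DIST_HUBER,0,.001,.01).ravel()
    res=np.abs((P[:,0]-x0)*vy-(P[:,1]-y0)*vx)
    print("edge ang",np.degrees(np.arctan2(vy,vx))%180,len(P),np.median(res))
edge(np.load('w10.npy',allow_pickle=True).item()); edge(c)
E
python3 b.py
```

```text
edge ang 156.56961 39 4.2375177e-08
edge ang 152.51797 39 2.3283064e-08
```

Request:
step_arm([
  {"dx":0,"dy":0,"dz":0,"roll":-2,"claw":0},
  {"dx":0,"dy":0,"dz":0,"roll":-2,"claw":0},
  {"dx":0,"dy":0,"dz":0,"roll":-2,"claw":0},
  {"dx":0,"dy":0,"dz":0,"roll":0,"claw":0},
])

```text
time: 27.4
tool_pos: [0.4197, 0.333, 0.0452]
tcp_rot: [[-0.798, 0.603, -0.001], [0.603, 0.798, 0.001], [0.002, 0.0, -1.0]]
contact_force: [-2.7, 2.0, -1.1]
width: 0.0139
finger_force: 103.0
```

```bash
sed -i 's/P.append(/v%30==0 and print(v,300+k[-1]); P.append(/' b.py; python3 f.py; python3 b.py
```

```text
[-2.66794393  2.00910871 -1.0982293 ] [0.38281601 0.40339972 0.13875423] [0.41970827 0.3330312  0.04523719] 0.013931904241403168 52.9377741651964
180 399
210 332
240 332
270 332
edge ang 156.56961 39 4.2375177e-08
180 396
210 334
240 332
270 331
edge ang 142.76888 39 0.0001633768
```

The torque collapsed and the board edge follows the jaws at 142.8°, so it's past the jam. Twisting on to square.

Request:
step_arm([
  {"dx":0,"dy":0,"dz":0,"roll":-4.25,"claw":0},
  {"dx":0,"dy":0,"dz":0,"roll":-4.25,"claw":0},
  {"dx":0,"dy":0,"dz":0,"roll":-4.25,"claw":0},
  {"dx":0,"dy":0,"dz":0,"roll":-4.25,"claw":0},
  {"dx":0,"dy":0,"dz":0,"roll":-4.25,"claw":0},
  {"dx":0,"dy":0,"dz":0,"roll":-4.25,"claw":0},
  {"dx":0,"dy":0,"dz":0,"roll":0,"claw":0},
])

```text
time: 28.15
tool_pos: [0.4206, 0.3328, 0.0455]
tcp_rot: [[-0.463, 0.887, 0.001], [0.887, 0.463, 0.001], [0.0, 0.001, -1.0]]
contact_force: [-0.9, 0.3, -0.5]
width: 0.0144
finger_force: 103.0
```

```bash
python3 f.py
```

```text
[-0.85141412  0.34725915 -0.49154333] [-0.02133457  0.0079036  -0.02779562] [0.42060466 0.33276315 0.04552946] 0.01436054837009365 27.559068273153283
```

Request:
step_arm([
  {"dx":0,"dy":0,"dz":0,"roll":-4.3,"claw":0},
  {"dx":0,"dy":0,"dz":0,"roll":-4.3,"claw":0},
  {"dx":0,"dy":0,"dz":0,"roll":-4.3,"claw":0},
  {"dx":0,"dy":0,"dz":0,"roll":-4.3,"claw":0},
  {"dx":0,"dy":0,"dz":0,"roll":-4.3,"claw":0},
  {"dx":0,"dy":0,"dz":0,"roll":-4.3,"claw":0},
  {"dx":0,"dy":0,"dz":0,"roll":0,"claw":0},
  {"dx":0,"dy":0,"dz":0,"roll":0,"claw":0},
  {"dx":0,"dy":0,"dz":0.004,"roll":0,"claw":0},
  {"dx":0,"dy":0,"dz":0.004,"roll":0,"claw":0},
  {"dx":0,"dy":0,"dz":0.004,"roll":0,"claw":0},
  {"dx":0,"dy":0,"dz":0,"roll":0,"claw":0},
])

```text
time: 29.35
tool_pos: [0.4208, 0.3333, 0.0583]
tcp_rot: [[-0.032, 0.999, 0.002], [0.999, 0.032, 0.001], [0.001, 0.002, -1.0]]
contact_force: [-0.2, 0.8, -1.3]
width: 0.0138
finger_force: 103.0
```

```bash
python3 f.py; python3 b.py
```

```text
[-0.19564191  0.75396602 -1.25189532] [-0.00262386 -0.02714781  0.03630152] [0.42075478 0.33326327 0.05833329] 0.013782912986628907 1.8591407423275281
180 399
210 332
240 332
270 332
edge ang 156.56961 39 4.2375177e-08
180 336
210 334
240 333
270 331
edge ang 91.696495 39 0.00015356438
```

Request:
step_arm([
  {"dx":0,"dy":0,"dz":0.02,"roll":0,"claw":0},
  {"dx":0,"dy":0,"dz":0.04,"roll":0,"claw":0},
  {"dx":0,"dy":0,"dz":0.04,"roll":0,"claw":0},
  {"dx":0.006,"dy":-0.031,"dz":0.01,"roll":-0.7,"claw":0},
  {"dx":0.006,"dy":-0.031,"dz":0,"roll":0,"claw":0},
  {"dx":0.006,"dy":-0.031,"dz":0,"roll":0,"claw":0},
  {"dx":0.006,"dy":-0.031,"dz":0,"roll":0,"claw":0},
  {"dx":0.006,"dy":-0.031,"dz":0,"roll":0,"claw":0},
  {"dx":0.006,"dy":-0.031,"dz":0,"roll":0,"claw":0},
  {"dx":0.006,"dy":-0.031,"dz":0,"roll":0,"claw":0},
  {"dx":0.006,"dy":-0.031,"dz":0,"roll":0,"claw":0},
  {"dx":0.006,"dy":-0.031,"dz":0,"roll":0,"claw":0},
  {"dx":0.006,"dy":-0.031,"dz":0,"roll":0,"claw":0},
  {"dx":0.006,"dy":-0.031,"dz":0,"roll":0,"claw":0},
  {"dx":0.006,"dy":-0.031,"dz":0,"roll":0,"claw":0},
  {"dx":0.006,"dy":-0.031,"dz":0,"roll":0,"claw":0},
  {"dx":0.002,"dy":-0.03,"dz":0,"roll":0,"claw":0},
  {"dx":0,"dy":0,"dz":0,"roll":0,"claw":0},
  {"dx":0,"dy":0,"dz":0,"roll":0,"claw":0},
])

```text
time: 31.3
tool_pos: [0.4998, -0.1006, 0.1671]
tcp_rot: [[-0.018, 1.0, -0.001], [1.0, 0.018, 0.001], [0.001, -0.001, -1.0]]
contact_force: [-0.1, 0.3, -1.7]
width: 0.0139
finger_force: 103.0
```

```bash
python3 f.py
python3 - <<'E'
from h import *
s=r.state()
c=optics.get_image("wrist");np.save("w11.npy",c,allow_pickle=True)
cv2.imwrite("pics/w11.png",cv2.resize(c["image"][60:420,60:500],(733,600),interpolation=cv2.INTER_CUBIC))
for q in plaques(optics.get_image("scene"))[0]:
    if q[2]<.12: print(q)
E
```

```text
[-0.11658416  0.26787617 -1.66917387] [-0.03608611  0.02300718  0.04826852] [ 0.49981857 -0.10056447  0.16707079] 0.013864955125878542 1.0376715453034075
(0.4859, -0.1219, 0.112, 0.063, 116.3, (272.4329528808594, 218.02577209472656))
```

View pics/w11.png

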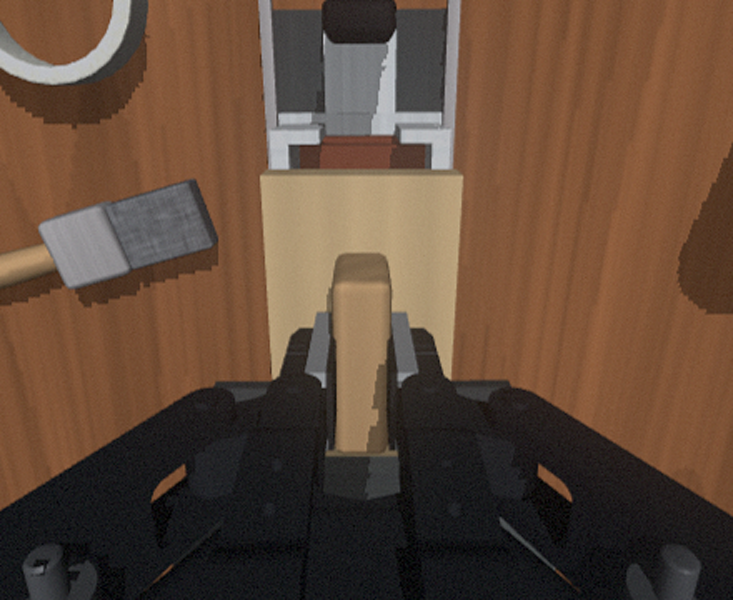

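The board is held square: its far edge is at (262–462, 175) and the far guides' inner corners are at (289,143) and (432,143).

Run:
```python
from h import *
c=np.load("w11.npy",allow_pickle=True).item()
g=lambda x,y,z:onz(c,60+x/1.666,60+y/1.666,z)[:2].round(4)
print("board far",g(262,175,.139),g(462,174,.139)); print("in",g(289,144,.06),g(432,144,.06),"out",g(269,128,.06),g(450,127,.06))
```

```text
board far [ 0.4696 -0.05  ] [ 0.5285 -0.0486]
in [ 0.4668 -0.0499] [ 0.5302 -0.0488] out [ 0.4582 -0.0432] [ 0.5377 -0.0413]
```

Request:
step_arm([
  {"dx":0.0003,"dy":-0.0015,"dz":-0.02,"roll":0,"claw":0},
  {"dx":0,"dy":0,"dz":-0.02,"roll":0,"claw":0},
  {"dx":0,"dy":0,"dz":-0.02,"roll":0,"claw":0},
  {"dx":0,"dy":0,"dz":0,"roll":0,"claw":0},
  {"dx":0,"dy":0,"dz":-0.005,"roll":0,"claw":0},
  {"dx":0,"dy":0,"dz":-0.005,"roll":0,"claw":0},
  {"dx":0,"dy":0,"dz":-0.003,"roll":0,"claw":0},
  {"dx":0,"dy":0,"dz":0,"roll":0,"claw":0},
])

```text
time: 32.2
tool_pos: [0.5005, -0.1017, 0.0944]
tcp_rot: [[-0.02, 1.0, 0.0], [1.0, 0.02, -0.0], [-0.0, 0.0, -1.0]]
contact_force: [0.1, -0.4, -1.9]
width: 0.0139
finger_force: 102.9
```

Already inside the guides (board underside at about 54 mm) without contact. Lowering to touch.

Request:
step_arm([
  {"dx":0,"dy":0,"dz":-0.004,"roll":0,"claw":0},
  {"dx":0,"dy":0,"dz":-0.004,"roll":0,"claw":0},
  {"dx":0,"dy":0,"dz":-0.002,"roll":0,"claw":0},
  {"dx":0,"dy":0,"dz":-0.001,"roll":0,"claw":0},
  {"dx":0,"dy":0,"dz":0,"roll":0,"claw":0},
])

```text
time: 32.7
tool_pos: [0.5003, -0.1018, 0.084]
tcp_rot: [[-0.02, 1.0, -0.001], [1.0, 0.02, 0.0], [0.0, -0.001, -1.0]]
contact_force: [-3.8, 0.3, 5.4]
width: 0.0136
finger_force: 104.1
```

Request:
step_arm([
  {"dx":0,"dy":0,"dz":0,"roll":0,"claw":0.5},
  {"dx":0,"dy":0,"dz":0,"roll":0,"claw":0.5},
  {"dx":0,"dy":0,"dz":0,"roll":0,"claw":0.5},
  {"dx":0,"dy":0,"dz":0,"roll":0,"claw":0.5},
  {"dx":0,"dy":0,"dz":0.02,"roll":0,"claw":0.5},
  {"dx":0,"dy":0,"dz":0.04,"roll":0,"claw":0.5},
  {"dx":0,"dy":0.03,"dz":0.01,"roll":0,"claw":0.5},
  {"dx":-0.001,"dy":0.03,"dz":0,"roll":0,"claw":0},
  {"dx":-0.001,"dy":0.03,"dz":0,"roll":0,"claw":0},
  {"dx":-0.001,"dy":0.03,"dz":0,"roll":0,"claw":0},
  {"dx":0,"dy":0.03,"dz":0,"roll":0,"claw":0},
  {"dx":0,"dy":0,"dz":-0.03,"roll":0,"claw":0},
  {"dx":0,"dy":0,"dz":-0.03,"roll":0,"claw":0},
  {"dx":0,"dy":0,"dz":-0.018,"roll":0,"claw":0},
  {"dx":0,"dy":0,"dz":0,"roll":0,"claw":0},
  {"dx":0,"dy":0,"dz":0,"roll":0,"claw":0},
], newtons=30)

```text
time: 34.3
tool_pos: [0.4973, 0.0483, 0.0753]
tcp_rot: [[-0.02, 1.0, -0.001], [1.0, 0.02, -0.0], [-0.0, -0.001, -1.0]]
contact_force: [-0.6, 0.7, 0.3]
width: 0.0001
finger_force: 0.0
```

```bash
python3 f.py
python3 - <<'E'
from h import *
c=optics.get_image("scene");np.save("s1.npy",c,allow_pickle=True)
c=optics.get_image("top");np.save("t1.npy",c,allow_pickle=True)
E
```

```text
[-0.64298396  0.73115633  0.30971219] [-0.03869439  0.014026    0.03328992] [0.49731461 0.04826603 0.07531381] 6.809160890624149e-05 1.1387695460489782
```

Request:
step_arm([
  {"dx":0,"dy":-0.008,"dz":-0.01,"roll":0,"claw":0},
  {"dx":0,"dy":-0.012,"dz":0,"roll":0,"claw":0},
  {"dx":0,"dy":-0.006,"dz":0,"roll":0,"claw":0},
  {"dx":0,"dy":-0.006,"dz":0,"roll":0,"claw":0},
  {"dx":0.0002,"dy":-0.01,"dz":0,"roll":0,"claw":0},
  {"dx":0.0002,"dy":-0.012,"dz":0,"roll":0,"claw":0},
  {"dx":0.0002,"dy":-0.012,"dz":0,"roll":0,"claw":0},
  {"dx":0.0002,"dy":-0.012,"dz":0,"roll":0,"claw":0},
  {"dx":0.0002,"dy":-0.012,"dz":0,"roll":0,"claw":0},
  {"dx":0.0002,"dy":-0.012,"dz":0,"roll":0,"claw":0},
  {"dx":0.0002,"dy":-0.012,"dz":0,"roll":0,"claw":0},
  {"dx":0.0002,"dy":-0.012,"dz":0,"roll":0,"claw":0},
  {"dx":0.0002,"dy":-0.012,"dz":0,"roll":0,"claw":0},
  {"dx":0.0002,"dy":-0.012,"dz":0,"roll":0,"claw":0},
  {"dx":0.0002,"dy":-0.012,"dz":0,"roll":0,"claw":0},
  {"dx":0.0002,"dy":-0.01,"dz":0,"roll":0,"claw":0},
  {"dx":0,"dy":0,"dz":0,"roll":0,"claw":0},
])

```text
time: 36.1
tool_pos: [0.4994, -0.1254, 0.0652]
tcp_rot: [[-0.019, 1.0, -0.001], [1.0, 0.019, -0.001], [-0.001, -0.001, -1.0]]
contact_force: [-0.1, -0.4, -0.3]
width: -0.0002
finger_force: 0.0
```

Request:
step_arm([
  {"dx":0,"dy":-0.006,"dz":0,"roll":0,"claw":0},
  {"dx":0,"dy":-0.006,"dz":0,"roll":0,"claw":0},
  {"dx":0,"dy":-0.005,"dz":0,"roll":0,"claw":0},
  {"dx":0,"dy":-0.005,"dz":0,"roll":0,"claw":0},
  {"dx":0,"dy":-0.003,"dz":0,"roll":0,"claw":0},
])

```text
time: 36.6
tool_pos: [0.4993, -0.1474, 0.065]
tcp_rot: [[-0.018, 1.0, -0.001], [1.0, 0.018, 0.004], [0.004, -0.001, -1.0]]
contact_force: [0.5, 16.7, 2.7]
width: 0.0001
finger_force: 8.5
```

Request:
step_arm([
  {"dx":0,"dy":-0.001,"dz":0,"roll":0,"claw":0},
  {"dx":0,"dy":0,"dz":0,"roll":0,"claw":0},
  {"dx":0,"dy":0,"dz":0,"roll":0,"claw":0},
])

```text
time: 36.9
tool_pos: [0.4993, -0.1474, 0.065]
tcp_rot: [[-0.019, 1.0, -0.001], [1.0, 0.019, 0.004], [0.004, -0.001, -1.0]]
contact_force: [-0.1, 12.2, 2.2]
width: -0.0001
finger_force: 5.7
```

Request:
step_arm([
  {"dx":0,"dy":0.01,"dz":0,"roll":0,"claw":0},
  {"dx":0,"dy":0.02,"dz":0.02,"roll":0,"claw":0.6},
  {"dx":0,"dy":0.01,"dz":0.04,"roll":0,"claw":0.6},
  {"dx":0,"dy":0,"dz":0.04,"roll":0,"claw":0.6},
  {"dx":0,"dy":0,"dz":0.04,"roll":0,"claw":0.6},
  {"dx":0,"dy":0,"dz":0.04,"roll":0,"claw":0.6},
  {"dx":0,"dy":0,"dz":0.04,"roll":0,"claw":0.6},
  {"dx":0,"dy":-0.03,"dz":0.04,"roll":0,"claw":0.6},
  {"dx":0,"dy":-0.03,"dz":0.04,"roll":0,"claw":0.6},
  {"dx":0.001,"dy":-0.03,"dz":0.03,"roll":0,"claw":0.6},
  {"dx":0.001,"dy":-0.03,"dz":0,"roll":0,"claw":0.6},
  {"dx":0.001,"dy":-0.03,"dz":0,"roll":0,"claw":0.6},
  {"dx":0,"dy":-0.01,"dz":0,"roll":0,"claw":0.6},
  {"dx":0,"dy":0,"dz":0,"roll":0,"claw":0.6},
  {"dx":0,"dy":0,"dz":0,"roll":0,"claw":0.6},
])

```text
time: 38.4
tool_pos: [0.5026, -0.2691, 0.3949]
tcp_rot: [[-0.02, 1.0, -0.001], [1.0, 0.02, 0.001], [0.001, -0.001, -1.0]]
contact_force: [0.4, -0.6, 0.5]
width: 0.0512
finger_force: 0.0
```

```bash
python3 f.py
python3 - <<'E'
from h import *
c=optics.get_image("wrist");np.save("w12.npy",c,allow_pickle=True)
d=optics.get_image("scene");np.save("s2.npy",d,allow_pickle=True)
a=cv2.resize(c["image"][60:300,160:400],(600,600),interpolation=cv2.INTER_CUBIC)
b=cv2.resize(d["image"][120:270,190:240],(200,600),interpolation=cv2.INTER_CUBIC)
b=cv2.resize(d["image"][120:240,215:255],(200,600),interpolation=cv2.INTER_CUBIC)
cv2.imwrite("pics/w12.png",np.hstack([a,b]))
E
```

```text
[ 0.36760479 -0.60577327  0.45018288] [ 0.00120563 -0.00350351 -0.04921976] [ 0.50258221 -0.26910847  0.39488167] 0.051216865089316034 1.1248851145124255
```

View pics/w12.png

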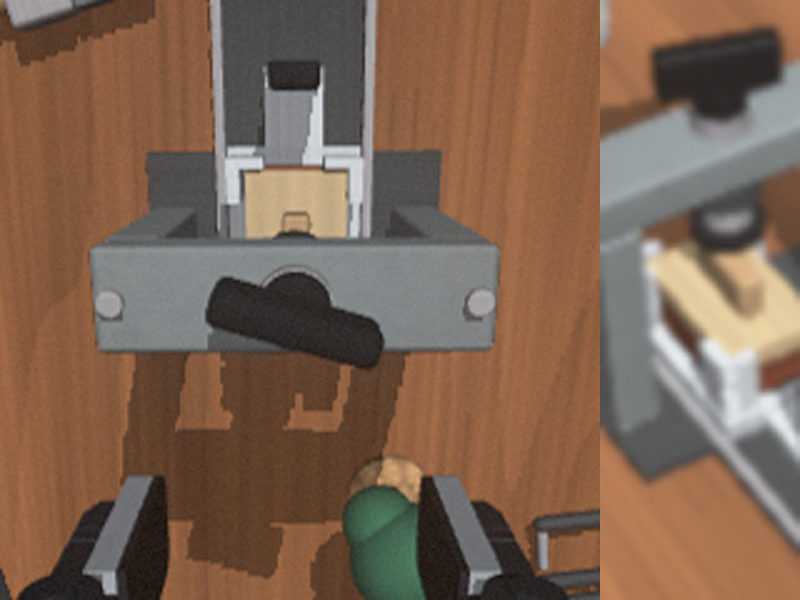

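The left view shows the sled home: board under the arch, handle at (293,75), knob bar running from about (210,300) to (380,345). The right view shows the pad at (723,235 in the crop) just above the grip. I'm measuring the knob and the pad height.

Run:
```python
from h import *
c=np.load("w12.npy",allow_pickle=True).item(); d=np.load("s2.npy",allow_pickle=True).item()
g=lambda x,y,z:onz(c,160+x/2.5,60+y/2.5,z)[:2].round(4)
A=[g(*p,.18) for p in [(92,248),(497,243),(494,350),(98,351)]]; print("arch",[a.tolist() for a in A],np.mean(A,0),np.degrees(np.arctan2(*(A[1]-A[0])[::-1])))
v=c["image"].max(2); m=((v<48)*255).astype(np.uint8); m[:60]=0; m=m[160:210,235:320].copy()
# bar ends: use the contour's rect after removing hub (opening along)
m[:, :]=m
ys,xs=np.where(m>0); P=np.array([onz(c,x+235,y+160,.212)[:2] for x,y in zip(xs,ys)],np.float32)
R=cv2.minAreaRect(P);print("rect",R)
k=(np.abs(P[:,0]-.5035)>.018); mu=P[k].mean(0); u=np.linalg.svd(P[k]-mu,full_matrices=False)[2][0]; print("bar",mu,np.degrees(np.arctan2(u[1],u[0])), (P[k]-mu)@u@np.zeros(0) if 0 else [((P[k]-mu)@u).min(),((P[k]-mu)@u).max()])
o=ray(d,0,0)[0]; ax=np.array([.503,-.2705]); n=(o[:2]-ax)/np.linalg.norm(o[:2]-ax)
for z in(.108,.104,.103,.10,.096,.092): print(z,[np.round(5*(np.array(pix(d,[*(ax+n*q),z]))-[215,120])) for q in(.022,0)])
print("grip top ends in crop",[np.round(5*(np.array(pix(d,[.503,-.2705+q,.084]))-[215,120])) for q in(.027,-.027)])
col=d["image"][150:185,int(round(pix(d,[*(ax+n*.022),.1])[0]))].max(1);print(list(enumerate(col,150)))
H=[g(*p,.068) for p in [(268,62),(319,62)]];print("handle back",H)
```

```text
arch [[0.414, -0.2457], [0.5922, -0.24], [0.5958, -0.289], [0.4139, -0.2931]] [ 0.503975 -0.26695 ] 1.8320686346519406
rect ((0.5056572556495667, -0.2654769718647003), (0.031228402629494667, 0.07289205491542816), 73.781982421875)
bar [ 0.5014858  -0.26933357] -14.632429 [np.float32(-0.03353056), np.float32(0.039210726)]
0.108 [array([126., 242.]), array([124., 216.])]
0.104 [array([126., 248.]), array([124., 222.])]
0.103 [array([126., 249.]), array([125., 223.])]
0.1 [array([127., 253.]), array([125., 227.])]
0.096 [array([127., 258.]), array([125., 232.])]
0.092 [array([127., 264.]), array([126., 238.])]
grip top ends in crop [array([149., 276.]), array([104., 222.])]
[(150, np.uint8(173)), (151, np.uint8(156)), (152, np.uint8(137)), (153, np.uint8(130)), (154, np.uint8(129)), (155, np.uint8(127)), (156, np.uint8(125)), (157, np.uint8(118)), (158, np.uint8(99)), (159, np.uint8(81)), (160, np.uint8(76)), (161, np.uint8(77)), (162, np.uint8(95)), (163, np.uint8(135)), (164, np.uint8(152)), (165, np.uint8(147)), (166, np.uint8(107)), (167, np.uint8(69)), (168, np.uint8(55)), (169, np.uint8(57)), (170, np.uint8(112)), (171, np.uint8(187)), (172, np.uint8(210)), (173, np.uint8(198)), (174, np.uint8(170)), (175, np.uint8(142)), (176, np.uint8(119)), (177, np.uint8(110)), (178, np.uint8(113)), (179, np.uint8(132)), (180, np.uint8(165)), (181, np.uint8(209)), (182, np.uint8(226)), (183, np.uint8(229)), (184, np.uint8(229))]
handle back [array([ 0.4873, -0.1595]), array([ 0.5153, -0.159 ])]
```

Request:
step_arm([
  {"dx":0.0014,"dy":-0.0004,"dz":0,"roll":7.4,"claw":0.6},
  {"dx":0,"dy":0,"dz":0,"roll":7.4,"claw":0.6},
  {"dx":0,"dy":0,"dz":0,"roll":7.4,"claw":0.6},
  {"dx":0,"dy":0,"dz":-0.02,"roll":7.4,"claw":0.6},
  {"dx":0,"dy":0,"dz":-0.02,"roll":7.4,"claw":0.6},
  {"dx":0,"dy":0,"dz":-0.02,"roll":7.4,"claw":0.6},
  {"dx":0,"dy":0,"dz":-0.02,"roll":7.4,"claw":0.6},
  {"dx":0,"dy":0,"dz":-0.02,"roll":7.4,"claw":0.6},
  {"dx":0,"dy":0,"dz":-0.02,"roll":7.4,"claw":0.6},
  {"dx":0,"dy":0,"dz":-0.01,"roll":7.4,"claw":0.6},
  {"dx":0,"dy":0,"dz":0,"roll":0,"claw":0.6},
  {"dx":0,"dy":0,"dz":0,"roll":0,"claw":0.6},
  {"dx":0,"dy":0,"dz":0,"roll":0,"claw":0.6},
])

```text
time: 39.8
tool_pos: [0.5048, -0.27, 0.2666]
tcp_rot: [[-0.966, 0.258, 0.002], [0.258, 0.966, -0.001], [-0.002, -0.001, -1.0]]
contact_force: [-0.4, -1.0, 0.9]
width: 0.0512
finger_force: 0.0
```

```bash
python3 f.py
python3 - <<'E'
from h import *
c=np.load("w12.npy",allow_pickle=True).item(); g=lambda x,y,z:onz(c,160+x/2.5,60+y/2.5,z)[:2].round(4)
print("guide outer",g(226,157,.06),g(363,156,.06),"board end",g(247,172,.056))
E
```

```text
[-0.41436735 -0.95307569  0.94869376] [ 0.00585469  0.04338586 -0.01291615] [ 0.50483559 -0.26996899  0.26660548] 0.05117828114788949 75.06020992782418
guide outer [ 0.4633 -0.2107] [ 0.5425 -0.2085] board end [ 0.4753 -0.2191]
```

Request:
step_arm([
  {"dx":-0.0005,"dy":0,"dz":-0.02,"roll":0,"claw":0.6},
  {"dx":0,"dy":0,"dz":-0.02,"roll":0,"claw":0.6},
  {"dx":0,"dy":0,"dz":-0.015,"roll":0,"claw":0.6},
  {"dx":0,"dy":0,"dz":-0.005,"roll":0,"claw":0.6},
  {"dx":0,"dy":0,"dz":0,"roll":0,"claw":0.6},
  {"dx":0,"dy":0,"dz":0,"roll":0,"claw":0},
  {"dx":0,"dy":0,"dz":0,"roll":0,"claw":0},
  {"dx":0,"dy":0,"dz":0,"roll":0,"claw":0},
  {"dx":0,"dy":0,"dz":0,"roll":0,"claw":0},
  {"dx":0,"dy":0,"dz":0,"roll":0,"claw":0},
], newtons=50)

```text
time: 40.8
tool_pos: [0.5047, -0.2687, 0.207]
tcp_rot: [[-0.966, 0.257, 0.002], [0.257, 0.966, 0.003], [-0.002, 0.003, -1.0]]
contact_force: [0.3, 5.5, 3.6]
width: 0.0312
finger_force: 49.2
```

```bash
python3 f.py
```

```text
[0.25674958 5.49777795 3.57200985] [ 1.16728468 -0.08827419  0.00967077] [ 0.50471964 -0.26868514  0.20696643] 0.031174439682666977 75.10955133910144
```

Width 31 mm is not the 16 mm bar; the tips probably caught the hub. I'll open, rise 8 mm and grip again.

Request:
step_arm([
  {"dx":0,"dy":0,"dz":0,"roll":0,"claw":0.6},
  {"dx":0,"dy":0,"dz":0,"roll":0,"claw":0.6},
  {"dx":0,"dy":0,"dz":0,"roll":0,"claw":0.6},
  {"dx":0,"dy":0,"dz":0.008,"roll":0,"claw":0.6},
  {"dx":0,"dy":0,"dz":0,"roll":0,"claw":0.6},
  {"dx":0,"dy":0,"dz":0,"roll":0,"claw":0},
  {"dx":0,"dy":0,"dz":0,"roll":0,"claw":0},
  {"dx":0,"dy":0,"dz":0,"roll":0,"claw":0},
  {"dx":0,"dy":0,"dz":0,"roll":0,"claw":0},
  {"dx":0,"dy":0,"dz":0,"roll":0,"claw":0},
], newtons=50)

```text
time: 41.8
tool_pos: [0.5045, -0.2686, 0.2145]
tcp_rot: [[-0.966, 0.257, 0.002], [0.257, 0.966, 0.003], [-0.001, 0.003, -1.0]]
contact_force: [-0.5, 5.3, 6.0]
width: 0.0295
finger_force: 49.1
```

```bash
python3 f.py
```

```text
[-0.54511918  5.34609146  5.99288065] [ 1.16817697 -0.05315781 -0.05401886] [ 0.50448033 -0.26857435  0.21447738] 0.0295183971032592 75.12084699682977
```

Request:
step_arm([
  {"dx":0,"dy":0,"dz":0,"roll":0,"claw":1},
  {"dx":0,"dy":0,"dz":0,"roll":0,"claw":1},
  {"dx":0,"dy":0,"dz":0,"roll":0,"claw":1},
  {"dx":0,"dy":0,"dz":0.03,"roll":0,"claw":1},
  {"dx":0,"dy":0,"dz":0.04,"roll":0,"claw":1},
  {"dx":0,"dy":0,"dz":0.04,"roll":0,"claw":1},
  {"dx":0,"dy":0,"dz":0.04,"roll":0,"claw":1},
  {"dx":0,"dy":0,"dz":0.03,"roll":0,"claw":1},
  {"dx":0,"dy":0,"dz":0,"roll":0,"claw":1},
  {"dx":0,"dy":0,"dz":0,"roll":0,"claw":1},
])

```text
time: 42.8
tool_pos: [0.5039, -0.2705, 0.394]
tcp_rot: [[-0.966, 0.257, 0.001], [0.257, 0.966, -0.001], [-0.002, -0.001, -1.0]]
contact_force: [-0.7, 0.2, -0.9]
width: 0.0852
finger_force: 0.0
```

```bash
python3 f.py
python3 - <<'E'
from h import *
c=optics.get_image("wrist");np.save("w13.npy",c,allow_pickle=True)
v=c["image"].max(2); m=((v<48)*255).astype(np.uint8)
for k in cv2.findContours(m,0,2)[0]:
    if cv2.contourArea(k)<150: continue
    P=np.array([onz(c,*p[0],.212)[:2] for p in k],np.float32); print(cv2.contourArea(k),cv2.boundingRect(k),cv2.minAreaRect(P))
u,w=map(int,pix(c,[.504,-.27,.212]));print(u,w)
# coarse map of mask at 4 mm on plane z=.212
for y in np.arange(-.225,-.316,-.005):
    print("%.3f "%y+"".join("#" if m[int(round(q[1])),int(round(q[0]))] else "." for q in [pix(c,[x,y,.212]) for x in np.arange(.455,.556,.0025)]))
E
```

```text
[-0.69372068  0.18983168 -0.93745726] [-0.05619261  0.00083899 -0.02271915] [ 0.50385265 -0.27052961  0.39397357] 0.08524550500999432 75.1211063000554
45699.0 (0, 260, 560, 160) ((0.698372483253479, -0.31833621859550476), (0.747836709022522, 0.23662027716636658), 75.2011489868164)
386.0 (18, 182, 28, 20) ((0.4433647394180298, -0.5143585801124573), (0.019021540880203247, 0.028070786967873573), 2.6239054203033447)
295.0 (265, 152, 26, 73) ((0.5050334334373474, -0.27151578664779663), (0.023637110367417336, 0.07548397779464722), 65.82060241699219)
418.0 (0, 0, 70, 77) ((0.3246058523654938, -0.4461403787136078), (0.027198800817131996, 0.08411859720945358), 30.00722885131836)
276 187
-0.225 .........................................
-0.230 .........................................
-0.235 .........................................
-0.240 .........................................
-0.245 .........................................
-0.250 .........................................
-0.255 .......###...#.#.........................
-0.260 ......#.#..........#.....................
-0.265 ......###.....##........#..#.............
-0.270 ............##.#####.#..#.......#........
-0.275 ..............###.####.##................
-0.280 ................######.....####..........
-0.285 .........................................
-0.290 .........................................
-0.295 .........................................
-0.300 .........................................
-0.305 .........................................
-0.310 .........................................
-0.315 .........................................
```

Run:
```python
from h import *
for f in("w12","w13"):
    c=np.load(f+".npy",allow_pickle=True).item()
    im=c["image"].astype(int); v=im.max(2)
    for th in(60,72):
        m=v<th
        xs=np.arange(.455,.556,.002); rows=[]
        print(f,th)
        for y in np.arange(-.235,-.31,-.004):
            print("%.3f "%y+"".join("#" if m[int(round(q[1])),int(round(q[0]))] else "." for q in [pix(c,[x,y,.212]) for x in xs]))
```

```text
w12 60
-0.235 ...................................................
-0.239 ...................................................
-0.243 ...................................................
-0.247 ...................................................
-0.251 ..........##........#########......................
-0.255 .........######################....................
-0.259 ........########################...................
-0.263 .......##########################..................
-0.267 .......#################################...........
-0.271 ........##################################.........
-0.275 ..............#############################........
-0.279 .....................######################........
-0.283 ..............................############.........
-0.287 .....................................#####.........
-0.291 ...................................................
-0.295 ...................................................
-0.299 ...................................................
-0.303 ...................................................
-0.307 ........................
[... 2711 characters left out ...]
.......########################.#..................
-0.267 .........##############################............
-0.271 ...............##############################......
-0.275 ................#############################......
-0.279 ..................###########################......
-0.283 .......................#.............#######.......
-0.287 ...........................#.#.#.#.#.#.............
-0.291 ..........................##########...............
-0.295 .....#............#.......####.###.................
-0.299 ...................................................
-0.303 ...................................................
-0.307 ...................................................
```

The bar is still at −13° about (0.505,−0.268). I'll recentre on it and grip only its top 12 mm, clear of the hub.

Request:
step_arm([
  {"dx":0.001,"dy":0.002,"dz":-0.03,"roll":0,"claw":0.6},
  {"dx":0,"dy":0,"dz":-0.04,"roll":0,"claw":0.6},
  {"dx":0,"dy":0,"dz":-0.04,"roll":0,"claw":0.6},
  {"dx":0,"dy":0,"dz":-0.03,"roll":0,"claw":0.6},
  {"dx":0,"dy":0,"dz":-0.015,"roll":0,"claw":0.6},
  {"dx":0,"dy":0,"dz":-0.008,"roll":0,"claw":0.6},
  {"dx":0,"dy":0,"dz":0,"roll":0,"claw":0.6},
  {"dx":0,"dy":0,"dz":0,"roll":0,"claw":0.6},
])

```text
time: 43.65
tool_pos: [0.5055, -0.2686, 0.2317]
tcp_rot: [[-0.967, 0.256, 0.002], [0.256, 0.967, -0.001], [-0.002, -0.001, -1.0]]
contact_force: [0.5, -0.2, 0.2]
width: 0.0513
finger_force: 0.0
```

```bash
python3 f.py
```

```text
[ 0.49694035 -0.1938597   0.19317168] [0.01539515 0.00951796 0.01248878] [ 0.50549801 -0.26864627  0.23172938] 0.05133604114883621 75.14018319007388
```

Request:
step_arm([
  {"dx":0,"dy":0,"dz":-0.008,"roll":0,"claw":0.6},
  {"dx":0,"dy":0,"dz":0,"roll":0,"claw":0.6},
  {"dx":0,"dy":0,"dz":0,"roll":0,"claw":0},
  {"dx":0,"dy":0,"dz":0,"roll":0,"claw":0},
  {"dx":0,"dy":0,"dz":0,"roll":0,"claw":0},
  {"dx":0,"dy":0,"dz":0,"roll":0,"claw":0},
  {"dx":0,"dy":0,"dz":0,"roll":0,"claw":0},
  {"dx":0,"dy":0,"dz":0,"roll":0,"claw":0},
  {"dx":0,"dy":0,"dz":0,"roll":0,"claw":0},
], newtons=50)

```text
time: 44.55
tool_pos: [0.5048, -0.2685, 0.2232]
tcp_rot: [[-0.967, 0.256, 0.001], [0.256, 0.967, -0.001], [-0.001, -0.001, -1.0]]
contact_force: [-2.7, 0.1, 5.0]
width: 0.0276
finger_force: 49.3
```

```bash
python3 f.py
```

```text
[-2.69235926  0.12593583  4.98469448] [-0.16158427  0.46768412  0.02283525] [ 0.5048174  -0.26847523  0.22321677] 0.027648481524809095 75.14269487091343
```

Request:
step_arm([
  {"dx":0,"dy":0,"dz":0,"roll":-4,"claw":0},
  {"dx":0,"dy":0,"dz":0,"roll":-4,"claw":0},
  {"dx":0,"dy":0,"dz":0,"roll":-4,"claw":0},
  {"dx":0,"dy":0,"dz":0,"roll":-4,"claw":0},
  {"dx":0,"dy":0,"dz":0,"roll":-4,"claw":0},
  {"dx":0,"dy":0,"dz":0,"roll":0,"claw":0},
])

```text
time: 45.15
tool_pos: [0.5047, -0.2689, 0.2232]
tcp_rot: [[-0.82, 0.573, 0.0], [0.573, 0.82, -0.002], [-0.001, -0.001, -1.0]]
contact_force: [-2.3, -1.2, 6.5]
width: 0.0275
finger_force: 49.4
```

```bash
python3 f.py
cat > k.py <<'E'
from h import *
c=optics.get_image("wrist"); v=c["image"].max(2)
m=v<66
for y in np.arange(-.225,-.315,-.004):
    print("%.3f "%y+"".join("#" if 0<=int(q[1])<420 and 0<=int(q[0])<560 and m[int(round(q[1])),int(round(q[0]))] else "." for q in [pix(c,[x,y,.212]) for x in np.arange(.455,.556,.002)]))
E
python3 k.py
```

```text
[-2.33318671 -1.17132675  6.49617851] [-0.31041914  0.53065592 -0.05160355] [ 0.50465026 -0.26890442  0.22321378] 0.027468391239984978 55.05242039341313
-0.225 ................................................###
-0.229 ..............................................#####
-0.233 ............................................#######
-0.237 ........#....................................######
-0.241 ............................................#######
-0.245 ..........######............#########.#############
-0.249 .........################........##################
-0.253 .........#####################.....################
-0.257 ..........########################..###############
-0.261 ............##################..###################
-0.265 ..............#################.....###############
-0.269 ...............###################......###########
-0.273 ...............######################..........####
-0.277 .................######################...........#
-0.281 ...............#...####....###############.........
-0.285 ...............##....####....################....##
-0.289 ...............####.....###.....###############..##
-0.293 .................#############.....################
-0.297 ..................#############.......#############
-0.301 .................#################......###########
-0.305 ...................##############..........########
-0.309 ....................################.....##########
-0.313 ...................################################
```

The knob turns with the jaws (bar now near −33°, low torque). Continuing the clockwise stroke.

Request:
step_arm([
  {"dx":0,"dy":0,"dz":0,"roll":-8,"claw":0},
  {"dx":0,"dy":0,"dz":0,"roll":-8,"claw":0},
  {"dx":0,"dy":0,"dz":0,"roll":-8,"claw":0},
  {"dx":0,"dy":0,"dz":0,"roll":-8,"claw":0},
  {"dx":0,"dy":0,"dz":0,"roll":-8,"claw":0},
  {"dx":0,"dy":0,"dz":0,"roll":-8,"claw":0},
  {"dx":0,"dy":0,"dz":0,"roll":-8,"claw":0},
  {"dx":0,"dy":0,"dz":0,"roll":-8,"claw":0},
  {"dx":0,"dy":0,"dz":0,"roll":-8,"claw":0},
  {"dx":0,"dy":0,"dz":0,"roll":-8,"claw":0},
  {"dx":0,"dy":0,"dz":0,"roll":-8,"claw":0},
  {"dx":0,"dy":0,"dz":0,"roll":-8,"claw":0},
  {"dx":0,"dy":0,"dz":0,"roll":0,"claw":0},
  {"dx":0,"dy":0,"dz":0,"roll":0,"claw":0},
])

```text
time: 46.6
tool_pos: [0.5028, -0.2691, 0.2232]
tcp_rot: [[0.654, 0.756, -0.004], [0.756, -0.654, -0.002], [-0.004, -0.002, -1.0]]
contact_force: [-8.1, -3.2, 8.1]
width: 0.0278
finger_force: 50.0
```

```bash
python3 f.py
python3 - <<'E'
from h import *
d=optics.get_image("scene"); col=d["image"][150:190,240].max(1); print(list(col))
E
```

```text
[-8.10932011 -3.21033163  8.12969056] [-0.32619138  1.50802366 -0.08950527] [ 0.50275473 -0.26914341  0.22317849] 0.027828266377679253 -40.87296718490054
[np.uint8(175), np.uint8(157), np.uint8(138), np.uint8(132), np.uint8(130), np.uint8(128), np.uint8(127), np.uint8(120), np.uint8(100), np.uint8(81), np.uint8(76), np.uint8(77), np.uint8(96), np.uint8(146), np.uint8(177), np.uint8(172), np.uint8(162), np.uint8(150), np.uint8(116), np.uint8(76), np.uint8(56), np.uint8(54), np.uint8(103), np.uint8(166), np.uint8(167), np.uint8(141), np.uint8(120), np.uint8(111), np.uint8(114), np.uint8(134), np.uint8(168), np.uint8(211), np.uint8(228), np.uint8(231), np.uint8(231), np.uint8(229), np.uint8(228), np.uint8(228), np.uint8(230), np.uint8(232)]
```

The pad's lower edge dropped about 2 px (7 mm), matching the turn. Continuing.

Request:
step_arm([
  {"dx":-0.002,"dy":0,"dz":0,"roll":-8,"claw":0},
  {"dx":0,"dy":0,"dz":0,"roll":-8,"claw":0},
  {"dx":0,"dy":0,"dz":0,"roll":-8,"claw":0},
  {"dx":0,"dy":0,"dz":0,"roll":-8,"claw":0},
  {"dx":0,"dy":0,"dz":0,"roll":-8,"claw":0},
  {"dx":0,"dy":0,"dz":0,"roll":-8,"claw":0},
  {"dx":0,"dy":0,"dz":0,"roll":-8,"claw":0},
  {"dx":0,"dy":0,"dz":0,"roll":-8,"claw":0},
  {"dx":0,"dy":0,"dz":0,"roll":-8,"claw":0},
  {"dx":0,"dy":0,"dz":0,"roll":-8,"claw":0},
  {"dx":0,"dy":0,"dz":0,"roll":-8,"claw":0},
  {"dx":0,"dy":0,"dz":0,"roll":-8,"claw":0},
  {"dx":0,"dy":0,"dz":0,"roll":-8,"claw":0},
  {"dx":0,"dy":0,"dz":0,"roll":0,"claw":0},
  {"dx":0,"dy":0,"dz":0,"roll":0,"claw":0},
])

```text
time: 48.15
tool_pos: [0.5026, -0.2671, 0.2232]
tcp_rot: [[0.575, -0.818, 0.0], [-0.818, -0.575, 0.002], [-0.002, -0.001, -1.0]]
contact_force: [-3.1, 3.6, 7.2]
width: 0.0277
finger_force: 49.7
```

```bash
python3 f.py
python3 - <<'E'
from h import *
print(np.degrees(r.state()["joint_pos"]))
d=optics.get_image("scene"); col=d["image"][162:190,240].max(1); print(col.tolist())
E
```

```text
[-3.11606203  3.62851362  7.1852317 ] [ 0.64038133  0.51095652 -0.09398717] [ 0.50264055 -0.26712357  0.22321163] 0.027651872389751468 -144.8870307025817
[-3.05501396e+01  4.96765072e+00  1.06984884e+02  1.03430122e-01
  6.81031311e+01  1.14298221e+02]
[95, 134, 154, 169, 181, 170, 158, 146, 107, 69, 55, 56, 81, 114, 117, 111, 114, 133, 168, 211, 227, 231, 230, 229, 228, 228, 230, 232]
```

Request:
step_arm([
  {"dx":0,"dy":0,"dz":0,"roll":0,"claw":0.7},
  {"dx":0,"dy":0,"dz":0,"roll":0,"claw":0.7},
  {"dx":0,"dy":0,"dz":0,"roll":0,"claw":0.7},
  {"dx":0,"dy":0,"dz":0.02,"roll":0,"claw":0.7},
  {"dx":0,"dy":0,"dz":0.02,"roll":0,"claw":0.7},
  {"dx":0,"dy":0,"dz":0,"roll":8,"claw":0.7},
  {"dx":0,"dy":0,"dz":0,"roll":8,"claw":0.7},
  {"dx":0,"dy":0,"dz":0,"roll":8,"claw":0.7},
  {"dx":0,"dy":0,"dz":0,"roll":8,"claw":0.7},
  {"dx":0,"dy":0,"dz":0,"roll":8,"claw":0.7},
  {"dx":0,"dy":0,"dz":0,"roll":8,"claw":0.7},
  {"dx":0,"dy":0,"dz":0,"roll":8,"claw":0.7},
  {"dx":0,"dy":0,"dz":0,"roll":8,"claw":0.7},
  {"dx":0,"dy":0,"dz":0,"roll":8,"claw":0.7},
  {"dx":0,"dy":0,"dz":0,"roll":8,"claw":0.7},
])

```text
time: 49.7
tool_pos: [0.5027, -0.2682, 0.2619]
tcp_rot: [[0.903, 0.43, -0.0], [0.43, -0.903, 0.0], [-0.0, -0.0, -1.0]]
contact_force: [0.2, -0.3, 0.7]
width: 0.0603
finger_force: 0.0
```

Request:
step_arm([
  {"dx":0,"dy":0,"dz":0,"roll":8,"claw":0.7},
  {"dx":0,"dy":0,"dz":0,"roll":8,"claw":0.7},
  {"dx":0,"dy":0,"dz":0,"roll":8,"claw":0.7},
  {"dx":0,"dy":0,"dz":0,"roll":8,"claw":0.7},
  {"dx":0,"dy":0,"dz":0,"roll":8,"claw":0.7},
  {"dx":0,"dy":0,"dz":0,"roll":8,"claw":0.7},
  {"dx":0,"dy":0,"dz":0,"roll":8,"claw":0.7},
  {"dx":0,"dy":0,"dz":0,"roll":8,"claw":0.7},
  {"dx":0,"dy":0,"dz":0,"roll":8,"claw":0.7},
  {"dx":0,"dy":0,"dz":0,"roll":8,"claw":0.7},
  {"dx":0,"dy":0,"dz":0,"roll":8,"claw":0.7},
  {"dx":0,"dy":0,"dz":0,"roll":8,"claw":0.7},
  {"dx":0,"dy":0,"dz":0,"roll":4,"claw":0.7},
  {"dx":0,"dy":0,"dz":0,"roll":0,"claw":0.7},
  {"dx":0,"dy":0,"dz":0,"roll":0,"claw":0.7},
  {"dx":0,"dy":0,"dz":0,"roll":0,"claw":0.7},
])

```text
time: 51.3
tool_pos: [0.5027, -0.2682, 0.2622]
tcp_rot: [[-0.575, 0.818, -0.0], [0.818, 0.575, 0.0], [0.0, -0.0, -1.0]]
contact_force: [0.5, 0.2, -0.1]
width: 0.0596
finger_force: 0.0
```

```bash
python3 f.py; python3 k.py
```

```text
[ 0.5035939   0.17298253 -0.14126591] [0.02336854 0.0188759  0.00907096] [ 0.5026964  -0.26815516  0.26218542] 0.05962271531650849 35.06792079871156
-0.225 ...................................................
-0.229 ..............###.........#..#.##..#...............
-0.233 ..........#..###.#.................................
-0.237 ...............####................................
-0.241 ............#########..............................
-0.245 ............##########.............................
-0.249 .............#############........................#
-0.253 ..............##############..............###......
-0.257 ...............###############.............######..
-0.261 ...............################..............######
-0.265 ................###############...............#####
-0.269 ................###############.................###
-0.273 .................###############.................##
-0.277 ...................##############..................
-0.281 ........................###########................
-0.285 .........................###########...............
-0.289 ...........................###########.............
-0.293 ............................###########............
-0.297 ..........##.................###########...........
-0.301 ..........###..................##########..........
-0.305 ...........####..................#######...........
-0.309 .......#...#####.......#..........###..............
-0.313 ......##...#######.................................
```

Request:
step_arm([
  {"dx":0.0005,"dy":-0.0005,"dz":-0.015,"roll":0,"claw":0.7},
  {"dx":0,"dy":0,"dz":-0.015,"roll":0,"claw":0.7},
  {"dx":0,"dy":0,"dz":-0.009,"roll":0,"claw":0.7},
  {"dx":0,"dy":0,"dz":0,"roll":0,"claw":0.7},
  {"dx":0,"dy":0,"dz":0,"roll":0,"claw":0},
  {"dx":0,"dy":0,"dz":0,"roll":0,"claw":0},
  {"dx":0,"dy":0,"dz":0,"roll":0,"claw":0},
  {"dx":0,"dy":0,"dz":0,"roll":0,"claw":0},
  {"dx":0,"dy":0,"dz":0,"roll":0,"claw":0},
  {"dx":0,"dy":0,"dz":0,"roll":0,"claw":0},
])

```text
time: 52.35
tool_pos: [0.5042, -0.2693, 0.2264]
tcp_rot: [[-0.575, 0.818, 0.003], [0.818, 0.575, -0.002], [-0.004, 0.001, -1.0]]
contact_force: [-3.1, 1.1, 7.8]
width: 0.0153
finger_force: 53.3
```

```bash
python3 f.py
```

```text
[-3.12321665  1.09801557  7.82032293] [ 0.08278405  0.49058585 -0.0947594 ] [ 0.5041579  -0.26933765  0.22640241] 0.01530162799493379 35.131995834662995
```

Now properly on the 16 mm bar (15.3 mm width). The knob is at about 236°, touch is expected near 300° and the target is 390°, so 153.7° more.

Request:
step_arm([
  {"dx":0,"dy":0,"dz":0,"roll":-8,"claw":0},
  {"dx":0,"dy":0,"dz":0,"roll":-8,"claw":0},
  {"dx":0,"dy":0,"dz":0,"roll":-8,"claw":0},
  {"dx":0,"dy":0,"dz":0,"roll":-8,"claw":0},
  {"dx":0,"dy":0,"dz":0,"roll":-8,"claw":0},
  {"dx":0,"dy":0,"dz":0,"roll":-8,"claw":0},
  {"dx":0,"dy":0,"dz":0,"roll":-8,"claw":0},
  {"dx":0,"dy":0,"dz":0,"roll":-8,"claw":0},
  {"dx":0,"dy":0,"dz":0,"roll":0,"claw":0},
  {"dx":0,"dy":0,"dz":0,"roll":0,"claw":0},
])

```text
time: 53.35
tool_pos: [0.5028, -0.2694, 0.2264]
tcp_rot: [[0.483, 0.876, -0.0], [0.876, -0.483, -0.002], [-0.002, 0.001, -1.0]]
contact_force: [-5.6, 0.3, 11.1]
width: 0.0154
finger_force: 53.7
```

```bash
python3 f.py
python3 - <<'E'
from h import *
d=optics.get_image("scene");np.save("s3.npy",d,allow_pickle=True)
for u in(238,240,242): print(d["image"][162:190,u].max(1).tolist())
E
```

```text
[-5.61683893  0.34905417 11.0917537 ] [ 0.21061794  1.2668655  -0.06613501] [ 0.50276831 -0.26935333  0.2263976 ] 0.015389398513555823 -28.86845838266598
[83, 110, 128, 143, 165, 170, 154, 140, 127, 91, 63, 54, 54, 72, 111, 158, 201, 223, 229, 231, 230, 228, 227, 229, 231, 232, 234, 235]
[95, 134, 151, 156, 165, 180, 172, 160, 147, 107, 69, 55, 54, 70, 99, 108, 115, 133, 168, 211, 228, 231, 231, 229, 228, 228, 230, 232]
[105, 137, 151, 159, 174, 181, 167, 157, 145, 104, 67, 54, 68, 112, 157, 154, 140, 137, 135, 144, 175, 218, 231, 232, 231, 229, 228, 229]
```

The pad edge is now at row 175.2, so z is about 84 mm: touching, as predicted at 300°. Now the quarter turn.

Request:
step_arm([
  {"dx":-0.001,"dy":0,"dz":0,"roll":-8,"claw":0},
  {"dx":0,"dy":0,"dz":0,"roll":-8,"claw":0},
  {"dx":0,"dy":0,"dz":0,"roll":-8,"claw":0},
  {"dx":0,"dy":0,"dz":0,"roll":-8,"claw":0},
  {"dx":0,"dy":0,"dz":0,"roll":-8,"claw":0},
  {"dx":0,"dy":0,"dz":0,"roll":-8,"claw":0},
  {"dx":0,"dy":0,"dz":0,"roll":-8,"claw":0},
  {"dx":0,"dy":0,"dz":0,"roll":-8,"claw":0},
  {"dx":0,"dy":0,"dz":0,"roll":-8,"claw":0},
  {"dx":0,"dy":0,"dz":0,"roll":-8,"claw":0},
  {"dx":0,"dy":0,"dz":0,"roll":-8,"claw":0},
  {"dx":0,"dy":0,"dz":0,"roll":-2,"claw":0},
  {"dx":0,"dy":0,"dz":0,"roll":0,"claw":0},
  {"dx":0,"dy":0,"dz":0,"roll":0,"claw":0},
])

```text
time: 54.8
tool_pos: [0.5022, -0.2675, 0.2264]
tcp_rot: [[0.876, -0.483, 0.001], [-0.483, -0.876, 0.002], [-0.0, -0.002, -1.0]]
contact_force: [-5.1, 6.6, 12.5]
width: 0.0155
finger_force: 54.1
```

```bash
python3 f.py
python3 - <<'E'
from h import *
d=optics.get_image("scene");np.save("s4.npy",d,allow_pickle=True)
for u in(238,240,242): print(d["image"][162:190,u].max(1).tolist())
E
```

```text
[-5.1193477   6.5920269  12.48106648] [ 1.07758799  0.94508774 -0.02774227] [ 0.50223587 -0.26753825  0.22636939] 0.015521433666718805 -118.86534705715954
[83, 109, 128, 141, 159, 168, 154, 140, 126, 91, 63, 53, 54, 72, 111, 157, 201, 222, 229, 230, 229, 227, 226, 228, 230, 232, 233, 234]
[94, 134, 151, 155, 165, 179, 170, 159, 147, 107, 69, 55, 53, 69, 99, 108, 113, 133, 167, 210, 227, 231, 230, 229, 227, 228, 229, 232]
[107, 137, 150, 159, 173, 180, 166, 157, 145, 104, 67, 55, 66, 112, 156, 154, 140, 135, 135, 144, 173, 216, 230, 232, 231, 229, 228, 228]
```

The pad has stayed put since 300°, so contact was right there and the quarter turn is done. Releasing and retreating.

Request:
step_arm([
  {"dx":0,"dy":0,"dz":0,"roll":0,"claw":0.7},
  {"dx":0,"dy":0,"dz":0,"roll":0,"claw":0.7},
  {"dx":0,"dy":0,"dz":0,"roll":0,"claw":0.7},
  {"dx":0,"dy":0,"dz":0,"roll":0,"claw":0.7},
  {"dx":0,"dy":0,"dz":0.02,"roll":0,"claw":0.7},
  {"dx":0,"dy":0,"dz":0.04,"roll":0,"claw":0.7},
  {"dx":0,"dy":0,"dz":0.04,"roll":0,"claw":0.7},
  {"dx":0,"dy":0,"dz":0.04,"roll":0,"claw":0.7},
  {"dx":0,"dy":0,"dz":0.02,"roll":0,"claw":0.7},
  {"dx":0,"dy":0,"dz":0,"roll":0,"claw":0.7},
  {"dx":0,"dy":0,"dz":0,"roll":0,"claw":0.7},
])

```text
time: 55.95
tool_pos: [0.5021, -0.2687, 0.3829]
tcp_rot: [[0.876, -0.483, -0.0], [-0.483, -0.876, -0.0], [-0.0, 0.0, -1.0]]
contact_force: [-0.5, 0.2, -0.9]
width: 0.0599
finger_force: 0.0
```

```bash
python3 f.py; python3 k.py
python3 - <<'E'
from h import *
d=optics.get_image("scene"); a=np.load("s2.npy",allow_pickle=True).item()
print(d["image"][162:190,240].max(1).tolist())
for n,(x0,x1,y0,y1) in dict(bishop=(205,240,298,340),tumbler=(185,222,248,295),tree=(172,206,125,175),sled=(225,315,185,260)).items():
    print(n,np.abs(d["image"][y0:y1,x0:x1].astype(int)-a["image"][y0:y1,x0:x1]).mean())
t=optics.get_image("top")
for q in plaques(t)[0]:
    if q[2]<.12: print("loose?",q)
E
```

```text
[-0.50132771  0.15138963 -0.94944897] [0.0127947  0.01980819 0.02720594] [ 0.50213465 -0.26870492  0.38287133] 0.059875497538706794 -118.86458636301131
-0.225 ...................................................
-0.229 ...................................................
-0.233 ...................................................
-0.237 ...................................................
-0.241 ...............................#...................
-0.245 ........#####......................................
-0.249 ......##########...................................
-0.253 .....###############...............................
-0.257 .......#######################.....................
-0.261 ..........######################...................
-0.265 ..............####################.................
-0.269 ..................################.................
-0.273 ..................####################.............
-0.277 ...................#####################...........
-0.281 .....................####################..........
-0.285 ...........................#....########...........
-0.289 ....................................###............
-0.293 ..........................#...#..........###.###...
-0.297 ..##.#######.#####.................................
-0.301 ...........########................................
-0.305 ............#.#....................................
-0.309 ...........#.######................................
-0.313 ...........######..................................
[95, 131, 150, 154, 164, 178, 169, 158, 146, 107, 69, 55, 53, 69, 98, 107, 113, 132, 166, 208, 226, 230, 229, 228, 226, 227, 228, 230]
bishop 0.5197278911564626
tumbler 0.5079547632739122
tree 0.5370588235294118
sled 0.5246913580246914
```

```bash
python3 -c "
from cell import r
print(r.finish_job())"
```

```text
the job is handed in; nothing more can be done
None
```

I handed in the job: all three plaques and the board are stacked in the cavity, the sled is fully home, and the knob is a quarter turn past touching. Nearby, the bishop, tree and tumbler are unmoved. The board needed about a 75° twist rather than the 30–40° described. No verdict was returned at hand-in.

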